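Load the deburring tumbler and start it

TASK

Load the deburring tumbler: lift its lid off by the knob and set it aside on the bench, knob up. Then put every angle bracket lying on the bench and every link plate hanging on the rack into the bowl, put the lid back on so that it is fully seated, and only then press the start button all the way down and let go. Leave the other tools on the bench where they lie.

Things in the scene. Friction and masses are not known exactly. Their poses are not given: they have to be found in the camera images.
- tumbler: Vibratory tumbler, fixed: a green round bowl on a grey base with a grey control pod at its side. Origin on the bench on the bowl's axis, z up. Bowl: outer radius 90 mm, inner radius 84 mm, inner floor 35 mm and rim 145 mm above the bench. The pod (58 x 58 mm, 95 mm tall without its button) is centred at x = -46, y = -127 mm in this frame.
- bowl_rim (a point): Centre of the bowl's mouth, at the height of its rim (145 mm above the bench).
- bowl_floor (a point): Centre of the bowl's inner floor (35 mm above the bench).
- start_top (a point): Centre of the top of the round red start button (28 mm across) on the control pod; it is pressed straight down. To the right of the pod, between y = -0.20 and -0.40 m and x = 0.30 and 0.50 m, the bench is bare.
- start (a joint): Travel of the start button: 0 when up, 0.006 m fully down, which takes 4 N; it springs back.
- lid: The tumbler's loose lid: grey disc, radius 94 mm, 7 mm thick, 0.2 to 0.33 kg. Origin at the centre of the disc's underside, z up; below it a bevelled centring plug, radius 78 mm, 8 mm deep. Round orange knob, 30 mm across, 14 to 36 mm above the origin, on a thinner neck. Seated, the origin is at bowl_rim (6 mm play); lying on the bench it is 8 mm up.
- rack: Steel drying rack, fixed, to the left. Origin on the bench under its bar (radius 6 mm, along the rack's y, 125 mm up, posts at y = -115 and 115 mm). Four hooks (radius 3 mm, axis 125 mm up) at y = -84, -28, 28, 84 mm reach 63 mm along the rack's -x; their upturned tips rise 10 mm above the axis. To free a plate lift it 8 to 19 mm, then draw it some 50 mm along -x.
- link_plate_1: Slotted aluminium link plate, 10 mm thick (x), 40 mm wide (y), 90 mm long (z, up as it hangs; lower edge rounded), 100 g; origin at its centre. Slot, 14 mm wide, from 14 mm below to 11 mm above the origin; its upper edge rests on the hook. Above the slot a tab, 20 mm wide, up to 45 mm above the origin, to grip across the 10 mm thickness. Hangs on a rack hook at the start, or is absent (None).
- link_plate_2: Slotted aluminium link plate, 10 mm thick (x), 40 mm wide (y), 90 mm long (z, up as it hangs; lower edge rounded), 100 g; origin at its centre. Slot, 14 mm wide, from 14 mm below to 11 mm above the origin; its upper edge rests on the hook. Above the slot a tab, 20 mm wide, up to 45 mm above the origin, to grip across the 10 mm thickness. Hangs on a rack hook at the start, or is absent (None).
- link_plate_3: Slotted aluminium link plate, 10 mm thick (x), 40 mm wide (y), 90 mm long (z, up as it hangs; lower edge rounded), 100 g; origin at its centre. Slot, 14 mm wide, from 14 mm below to 11 mm above the origin; its upper edge rests on the hook. Above the slot a tab, 20 mm wide, up to 45 mm above the origin, to grip across the 10 mm thickness. Hangs on a rack hook at the start, or is absent (None).
- link_plate_4: Slotted aluminium link plate, 10 mm thick (x), 40 mm wide (y), 90 mm long (z, up as it hangs; lower edge rounded), 100 g; origin at its centre. Slot, 14 mm wide, from 14 mm below to 11 mm above the origin; its upper edge rests on the hook. Above the slot a tab, 20 mm wide, up to 45 mm above the origin, to grip across the 10 mm thickness. Hangs on a rack hook at the start, or is absent (None).
- bracket_1: Bent aluminium angle bracket, 30 mm long (x), 25 mm wide (y), 25 mm high (z), 2 mm sheet, 45 g: a flat leg on the bench and an upright leg along its +y edge. Origin at the centre of its underside. Can be gripped by its two ends, 30 mm apart, close to the upright leg. Lies on the bench to the right at the start, or is absent (None).
- bracket_2: Bent aluminium angle bracket, 45 mm long (x), 25 mm wide (y), 25 mm high (z), 2 mm sheet, 45 g: a flat leg on the bench and an upright leg along its +y edge. Origin at the centre of its underside. Can be gripped by its two ends, 45 mm apart, close to the upright leg. Lies on the bench to the right at the start, or is absent (None).
- bracket_3: Bent aluminium angle bracket, 60 mm long (x), 25 mm wide (y), 25 mm high (z), 2 mm sheet, 45 g: a flat leg on the bench and an upright leg along its +y edge. Origin at the centre of its underside. Can be gripped by its two ends, 60 mm apart, close to the upright leg. Lies on the bench to the right at the start, or is absent (None).
- deburr_tool: A deburring tool with a blue handle, 17 x 143 x 17 mm, lying in front of the tumbler; not part of the job. Origin at the centre of its underside.
- centre_punch: A steel centre punch, 10 x 108 x 10 mm, lying in front of the tumbler; not part of the job. Origin at the centre of its underside.

How it is judged (in metres and radians):
On the way, in this order (a step that is already met when the one before it is completed fails the run):
1. the lid lies on the bench, knob up, clear of the tumbler, let go (height (world z) of lid below 0.016 m and angle between lid's own z axis and vertical below 0.12 rad and horizontal distance between lid and bowl_rim above 0.15 m and contact force between the fingers and lid below 0.1 N and linear speed of lid below 0.03 m/s), for 0.2 s.
2. every bracket and link plate present is in the bowl (horizontal distance between each of link_plate_1, link_plate_2, link_plate_3, link_plate_4, bracket_1, bracket_2, bracket_3 and bowl_floor below 0.084 m and z of link_plate_1 in the frame of bowl_floor between -0.01 and 0.107 m and z of link_plate_2 in the frame of bowl_floor between -0.01 and 0.107 m and z of link_plate_3 in the frame of bowl_floor between -0.01 and 0.107 m and z of link_plate_4 in the frame of bowl_floor between -0.01 and 0.107 m and z of bracket_1 in the frame of bowl_floor between -0.01 and 0.107 m and z of bracket_2 in the frame of bowl_floor between -0.01 and 0.107 m and z of bracket_3 in the frame of bowl_floor between -0.01 and 0.107 m), for 0.2 s.
3. the lid is seated on the bowl (horizontal distance between lid and bowl_rim below 0.01 m and z of lid in the frame of bowl_rim between -0.004 and 0.004 m and angle between lid's own z axis and vertical below 0.05 rad), for 0.2 s.
4. the start button is pressed down (value of joint start above 0.0045 m), for 0.03 s.
At the end, for the whole second after the job is handed in: Every part present lies in the bowl (origin within 84 mm of its axis, 3 mm below the rim); the lid is seated at rest (centre within 10 mm, height within 4 mm, tilt under 0.05 rad); the start button was pressed at least 4.5 mm after that and is up again (all of step 2 and all of step 3 and value of joint start below 0.002 m and linear speed of lid below 0.02 m/s); the robot touches nothing.
It fails at once if the start button is pressed while the lid is off (value of joint start above 0.0045 m and (horizontal distance between lid and bowl_rim above 0.02 m or z of lid in the frame of bowl_rim above 0.01 m)).
It fails at once if the deburring tool or the centre punch is moved by more than 3 cm (distance of any of deburr_tool, centre_punch from where it was at the start of the episode above 0.03 m).
Of link_plate_1, link_plate_2, link_plate_3, link_plate_4 only 2 to 3 are there at a start; the rules pass over those that are not, and their reading is None.
Of bracket_1, bracket_2, bracket_3 only 2 to 3 are there at a start; the rules pass over those that are not, and their reading is None.
At some moment in a run one of bracket_1, bracket_2, bracket_3 may be knocked a few centimetres aside while the robot is not near it.
It also fails if it takes over 210 s, if anything falls off the work surface, if the arm or the gripper's body presses on something with over 40 N, if the wrist force passes 120 N, or if a joint passes its speed limit or range.

ROBOT

A 6-joint arm with a two-finger parallel gripper is mounted at the origin on the work surface; the furniture and walls round the work are solid. World frame = base frame: x ahead of the robot, y to its left, z up, the work surface at z = 0. Lengths are in m, angles in degrees, forces in N, time in s.
With the tool pointing down it reaches from about 0.35 to 0.875 m from the base axis. Payload 4.2 kg.
Tool frame: the origin (TCP) lies at the centre of the arm's flange, where the gripper is bolted on; the fingertips stand env.nose_length ahead of it and the grasp point (between the pads) lies 155 mm ahead of it (env.nose_length is the distance from the TCP to the fingertips, in m); z points along the fingers, y is the line along which they close (so a half turn about z gives the same grasp; the last joint's range is limited). The gripper opens to 85 mm and grips with 20 to 120 N. Pads are 22 mm wide; open, the fingers measure 114 mm over their backs; the gripper's body (76 mm by 85 mm) begins 54 mm behind the grasp point. The pads swing forward as they close: fully open they stand 13 mm farther back than shut.
Start: joints at [-60.642, 22.042, 0.453, 0, -68.411, -14.817], TCP at [0.157, -0.605, 0.405] pointing down, gripper open.
Joint ranges: [-179.83, 179.83], [-69.29, 118.12], [-61.27, 80.66], [-181.25, 117.63], [-171.15, -9.14], [-177.46, 177.46]. Speed limits (degrees/s): [159.86, 159.86, 180, 180, 180, 180].

INTERFACE

Orientations are given as [roll, pitch, yaw] about the fixed x, y, z axes, in that order (R = Rz(yaw) Ry(pitch) Rx(roll)).
In Python, from workcell import sense, get_image, camera_model, order, spotter, env gives the robot as it stands. The module is installed in compiled form; this text tells all that it offers.
- The arm moves only by the tool move_arm, never from a script. Its argument "series" is a list of rows, each an object of numbers: "dx", "dy", "dz": the shift along the tool's x, y, z in units of 0.25 m (1.0 is 0.25 m); "ax", "ay", "az": the turn, a rotation vector about the tool's x, y, z in units of pi rad (1.0 is pi rad); "fingers": the finger opening in mm, from 0 to 85.4. In form: [{"dx": .., "dy": .., "dz": .., "ax": .., "ay": .., "az": .., "fingers": ..}, ...]. A call has 1 to 8 rows; each row is the pose to reach, as a shift and turn from the pose commanded when the call began, along the tool's axes at that moment, turning the shorter way round; what a row does not reach only later rows make up. A row lasts 1/10 s, in which the tool goes at most 50 mm and 8.59 degrees, less where a joint would pass 70% of its speed; a pose out of reach is approached as far as the arm can. A call with a number of a shift or a turn outside -1 to 1 is refused whole. A call with a gripper value outside its range is refused whole. The fingers move at their own pace and stop on an object; "force" is the grip in N (left out, the last holds). Time passes only in rows, so rows that repeat a pose let the fingers close. It gives the time, the measured TCP pose, the force, the opening and the grip force at its end, in the units of the state.
- sense(): the state, without advancing time (a new reading comes with each control period).
- get_image(name): name is "scene" or "top" or "wrist"; returns the picture (400x640x3 uint8, red, green, blue); there is no depth.
- camera_model(name): a dict with "fx", "fy", "cx", "cy" (pixels), "extrinsics" (4x4, takes a point from camera to world coordinates). Camera axes: x right, y up, looking along -z (the intrinsics and any distortion apply to the point x, -y, -z); pixel columns grow to the right and rows downward; lengths in m; the calibration is good to about 2 mm. A picture is of the moment at which its call begins: read the wrist's pose just before it. camera_model takes no time and is no camera call; for the wrist camera it gives the pose at the moment of the call.
- order.sign_off(): hands the job in; it is judged then, once.
Trained networks look in the newest picture that a camera, given by its name, has taken for a name from the list of things; names that differ only in an ending like _2 or _b are one class to them, and where a whole thing is asked for, a point or a joint stands for the part that bears it (a point fixed in the world has none). Each returns a list of dicts, best first, with "confidence" (0 to 1); they miss things now and then, are a little off and sometimes report something else, mostly with a low value. They report only what shows in the picture. A call takes as long as a camera call.
- spotter.masks_of(camera, label): "pixels" (400x640 bool, what is visible of it) and "position" ([row, column] in pixels, amid what is visible of it).
The state is a dict: "time": time; "qpos": joint angles; "dq": joint speeds; "effort": joint torques, N m; "eef_pos": TCP position; "eef_rot": TCP orientation; "ft_force": force on the tool from outside, world axes, zero at the start; "ft_torque": the same for the moment, N m; "finger_gap": finger opening in m; "finger_force": force on a finger pad.
Only numpy, scipy, OpenCV 4.12 (cv2) and the standard library are available. Lean on these libraries where they do the work, as an engineer would, in place of code of your own. Each camera call takes 0.05 s, during which the arm holds its last target. There are 200 camera calls.

## Working session

There is one attempt and no reset: what is moved stays moved. The work goes in short steps, Python scripts to look and compute and a tool call to move; the robot and the scene stay as the last step left them, time stands still between calls to the robot, and variables do not carry over. Pictures are saved under pics/ and viewed, at most 19 in all, crops included, and the job is handed in when it is done.

Besides the shell and the picture viewer there is one more tool, called after "Emit:" as name([rows], argument=value, ...), one row to a line, values as JSON. move_arm: Moves the arm, as the interface text tells. Shifts and turns lie within -1 to 1; 1 stands for 0.25 m of shift or pi rad of turn. Its arguments: {"type":"object","properties":{"series":{"type":"array"},"force":{"type":"number"}},"required":["series"]}

```bash
mkdir -p pics
cat > h.py <<'E'
import numpy as np, cv2
from scipy.spatial.transform import Rotation as R
from workcell import sense, get_image, camera_model, order, spotter, env
def snap(cam,fn=None):
    im=get_image(cam)
    if fn: cv2.imwrite('pics/'+fn,im[:,:,::-1])
    return im
def ray(cam,px,z,M=None):
    "pixel [row,col] -> world point at height z"
    M=M or camera_model(cam); E=np.array(M['extrinsics'])
    d=E[:3,:3]@np.array([(px[1]-M['cx'])/M['fx'],-(px[0]-M['cy'])/M['fy'],-1])
    o=E[:3,3]; return o+d*(z-o[2])/d[2]
def proj(cam,p,M=None):
    M=M or camera_model(cam); E=np.array(M['extrinsics'])
    q=E[:3,:3].T@(np.asarray(p)-E[:3,3]); return [M['cy']-M['fy']*q[1]/-q[2], M['cx']+M['fx']*q[0]/-q[2]]
E
python3 - <<'E'
from h import *
print(env.nose_length, sense())
for c in ['scene','top']:
    im=snap(c,c+'0.png'); M=camera_model(c); print(c,{k:np.round(v,3).tolist() for k,v in M.items()})
    for l in ['lid','tumbler','rack','link_plate_1','bracket_1','start_top','deburr_tool','centre_punch']:
        for r in spotter.masks_of(c,l): print(l,round(r['confidence'],2),np.round(r['position']),r['pixels'].sum(), np.round(ray(c,r['position'],0),3))
E
```

```text
0.1734 {'time': 0.0, 'qpos': array([-6.06428727e+01,  2.20898506e+01,  3.77497309e-01, -2.76133693e-02,
       -6.84115789e+01, -1.48174473e+01]), 'dq': array([ 0.1373976 ,  0.09458608,  0.0732707 ,  0.02434658,  0.08611482,
       -0.00373875]), 'effort': array([ 1.18584667e-03, -3.92287517e+01,  1.88409913e+01,  4.18645084e+00,
       -4.64533368e-03, -9.16405085e-07]), 'eef_pos': array([ 0.15688859, -0.60476154,  0.40361874]), 'eef_rot': array([ 1.79873626e+02, -6.89383646e-03, -1.65470500e+02]), 'ft_force': array([ 0.50077202,  0.61442418, -0.21390603]), 'ft_torque': array([-0.05589058,  0.00849398,  0.00755478]), 'finger_force': 0.0, 'finger_gap': 0.08543719687114852}
scene {'fx': 443.526, 'fy': 443.526, 'cx': 310.635, 'cy': 203.943, 'extrinsics': [[0.749, 0.264, -0.607, -0.223], [-0.662, 0.331, -0.673, -0.791], [0.023, 0.906, 0.422, 0.633], [0.0, 0.0, 0.0, 1.0]]}
lid 0.78 [189. 306.] 1546 [0.761 0.325 0.   ]
tumbler 0.73 [226. 310.] 3228 [0.582 0.1   0.   ]
rack 0.86 [208. 239.] 1663 [0.482 0.343 0.   ]
link_plate_1 0.75 [180. 246.] 271 [0.635 0.529 0.   ]
link_plate_1 0.72 [18
[... 414 characters left out ...]
xtrinsics': [[-0.014, 0.99, -0.138, 0.346], [-1.0, -0.015, -0.002, 0.005], [-0.004, 0.138, 0.99, 1.171], [0.0, 0.0, 0.0, 1.0]]}
lid 0.58 [181. 296.] 4011 [0.56  0.076 0.   ]
tumbler 0.64 [212. 338.] 656 [ 0.466 -0.048  0.   ]
tumbler 0.41 [181. 300.] 3848 [0.56  0.063 0.   ]
rack 0.91 [211. 214.] 2618 [0.474 0.324 0.   ]
link_plate_1 0.51 [215. 210.] 145 [0.461 0.333 0.   ]
bracket_1 0.63 [181. 396.] 120 [ 0.557 -0.224  0.   ]
bracket_1 0.53 [173. 436.] 150 [ 0.578 -0.346  0.   ]
bracket_1 0.46 [180. 414.] 81 [ 0.56  -0.279  0.   ]
start_top 0.42 [210. 344.] 67 [ 0.472 -0.067  0.   ]
deburr_tool 0.71 [244. 264.] 209 [0.374 0.171 0.   ]
centre_punch 0.53 [236. 338.] 124 [ 0.393 -0.046  0.   ]
```

Run:
```python
import cv2
a=cv2.imread('pics/top0.png')[110:290,170:470]; cv2.imwrite('pics/topc.png',cv2.resize(a,None,fx=2.6,fy=2.6,interpolation=cv2.INTER_CUBIC))
a=cv2.imread('pics/scene0.png')[130:310,180:460]; cv2.imwrite('pics/scenec.png',cv2.resize(a,None,fx=2.8,fy=2.8,interpolation=cv2.INTER_CUBIC))
```

```text
(no output)
```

View pics/topc.png

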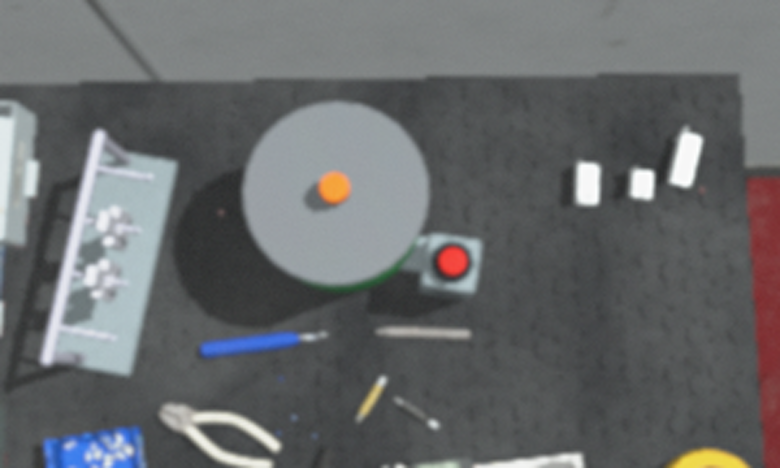

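View pics/scenec.png

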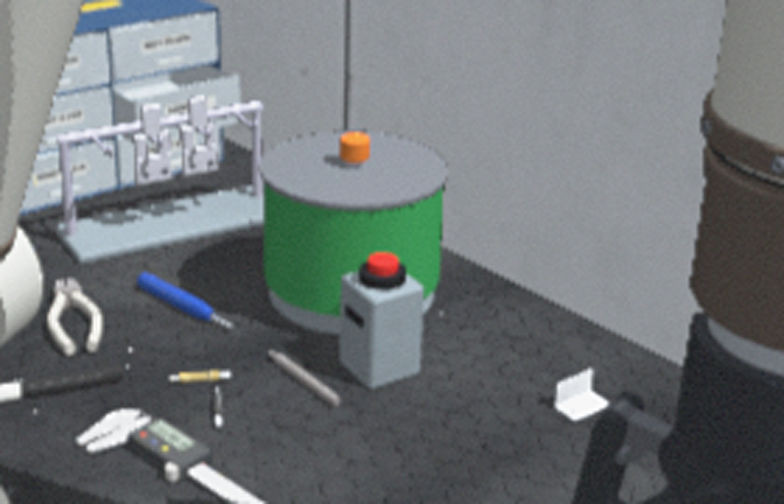

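The top view shows the knob at about (col 298, row 182), the button at (344, 210), and three brackets on the right (cols 396, 417, 434, rows about 170-181). Two plates hang on the rack's two middle hooks. The bare area on the right is free for the lid.

```bash
cat >> h.py <<'E'
def go(grasp,yaw,s=None):
    "print tool-frame shift/turn units to bring the grasp point to `grasp`, pointing down, tool y along yaw(deg, world)"
    s=s or sense(); R0=R.from_euler('xyz',s['eef_rot'],degrees=True)
    best=None
    for k in (0,180):
        Rt=R.from_euler('xyz',[180,0,yaw+90+k],degrees=True)
        v=(R0.inv()*Rt).as_rotvec()
        if best is None or np.linalg.norm(v)<np.linalg.norm(best): best=v
    d=R0.inv().apply(np.array(grasp)+[0,0,.155]-s['eef_pos'])
    print('shift',np.round(d/.25,3),'rows',np.ceil(np.linalg.norm(d)/.05),'turn',np.round(best/np.pi,4),'rows',np.ceil(np.degrees(np.linalg.norm(best))/8.59))
E
python3 - <<'E'
from h import *
im=cv2.imread('pics/top0.png'); hsv=cv2.cvtColor(im,cv2.COLOR_BGR2HSV)
M=camera_model('top')
def blobs(m,amin):
    n,l,st,c=cv2.connectedComponentsWithStats(m.astype('uint8'))
    return [(c[i][::-1],st[i],l==i) for i in range(1,n) if st[i][4]>=amin]
H,S,V=cv2.split(hsv)
roi=np.zeros(H.shape,bool); roi[110:250,250:460]=1
for nm,m,z in [('knob',(H>5)&(H<20)&(S>150),.181),('button',((H<4)|(H>175))&(S>150),.108)]:
    for c,st,l in blobs(m&roi,25): print(nm,c.round(1),st[4],ray('top',c,z,M).round(4))
br=(V>180)&(S<50)&roi; br[:,:385]=0; 
for c,st,l in blobs(br,20):
    ys,xs=np.nonzero(l); P=np.array([ray('top',[y,x],.0,M)[:2] for y,x in zip(ys,xs)],'float32')
    print('br',c.round(1),st[4],cv2.minAreaRect(P))
for nm,px in [('bar far end',[110+131/2.6,170+99/2.6]),('bar near end',[110+363/2.6,170+47/2.6])]: print(nm,ray('top',px,.125,M).round(3))
go([.56,.07,.25],0)
E
```

```text
knob [182.1 298. ] 94 [0.525  0.0605 0.181 ]
button [210.1 343.5] 104 [ 0.4594 -0.058   0.108 ]
br [170.8 433.6] 175 ((0.5862516164779663, -0.3396012783050537), (0.02607216127216816, 0.06396770477294922), 74.35277557373047)
br [180.2 395.9] 136 ((0.5582000613212585, -0.22466672956943512), (0.0241274181753397, 0.04629053175449371), 87.71562957763672)
br [180.2 416.7] 91 ((0.5573181509971619, -0.2878433167934418), (0.024085091426968575, 0.03376965597271919), 87.2959213256836)
bar far end [0.599 0.308 0.125]
bar near end [0.359 0.354 0.125]
shift [-2.239e+00  2.209e+00 -1.000e-03] rows 16.0 turn [-0.     -0.     -0.4192] rows 9.0
```

Emit:
move_arm([
  {"dx": -0.7, "dy": 0.74},
  {"dx": -0.7, "dy": 0.74},
  {"dx": -0.7, "dy": 0.74},
  {"dx": -0.7, "dy": 0.74},
  {"dx": -0.7, "dy": 0.74},
  {"dx": -0.7, "dy": 0.74},
])

```text
invalid input
```

Emit:
move_arm([
  {"dx": -0.7, "dy": 0.74},
  {"dx": -0.7, "dy": 0.74},
  {"dx": -0.7, "dy": 0.74},
  {"dx": -0.7, "dy": 0.74},
  {"dx": -0.7, "dy": 0.74},
  {"dx": -0.7, "dy": 0.74},
])

```text
invalid input
```

Emit:
move_arm([
  {"dx": -0.69, "dy": 0.73},
  {"dx": -0.69, "dy": 0.73},
  {"dx": -0.69, "dy": 0.73},
  {"dx": -0.69, "dy": 0.73},
  {"dx": -0.69, "dy": 0.73},
  {"dx": -0.69, "dy": 0.73},
  {"dx": -0.69, "dy": 0.73},
  {"dx": -0.69, "dy": 0.73},
])

```text
invalid input
```

Run:
```python
from h import *
s=sense(); print(s['qpos'].round(1),s['eef_pos'].round(3),s['eef_rot'].round(2))
im=snap('wrist','w1.png'); M=camera_model('wrist'); print({k:np.round(v,3).tolist() for k,v in M.items()})
hsv=cv2.cvtColor(im,cv2.COLOR_RGB2HSV);H,S,V=cv2.split(hsv)
m=((H>5)&(H<20)&(S>150)); n,l,st,c=cv2.connectedComponentsWithStats(m.astype('uint8'))
for i in range(1,n):
    if st[i][4]>50: print(st[i],ray('wrist',c[i][::-1],.181).round(4))
```

```text
[-60.6  22.    0.5   0.  -68.4 -14.8] [ 0.157 -0.605  0.405] [-180.      0.   -165.46]
{'fx': 356.891, 'fy': 356.891, 'cx': 327.748, 'cy': 201.992, 'extrinsics': [[-0.25, -0.92, -0.301, 0.08], [0.968, -0.237, -0.079, -0.624], [0.001, -0.311, 0.95, 0.373], [0.0, 0.0, 0.0, 1.0]]}
[ 387  155  112  240 4649] [ 0.1629 -0.5316  0.181 ]
```

View pics/w1.png

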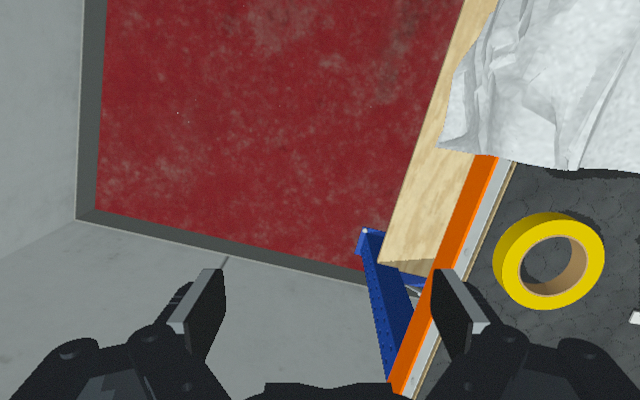

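The moves were refused, so every row needs all its fields. The wrist picture shows only the mat, the tape at (555, 260) and the fingers at the bottom.

Emit:
move_arm([
  {"dx": -0.7, "dy": 0.74, "dz": 0, "ax": 0, "ay": 0, "az": 0, "fingers": 85},
  {"dx": -0.7, "dy": 0.74, "dz": 0, "ax": 0, "ay": 0, "az": 0, "fingers": 85},
  {"dx": -0.7, "dy": 0.74, "dz": 0, "ax": 0, "ay": 0, "az": 0, "fingers": 85},
  {"dx": -0.7, "dy": 0.74, "dz": 0, "ax": 0, "ay": 0, "az": 0, "fingers": 85},
  {"dx": -0.7, "dy": 0.74, "dz": 0, "ax": 0, "ay": 0, "az": 0, "fingers": 85},
  {"dx": -0.7, "dy": 0.74, "dz": 0, "ax": 0, "ay": 0, "az": 0, "fingers": 85},
], force=60)

```text
time: 1.55
eef_pos: [0.2813, -0.3784, 0.4053]
eef_rot: [-180.0, 0.1, -165.1]
ft_force: [-0.0, -0.6, 0.7]
finger_gap: 0.0847
finger_force: 0.0
```

Emit:
move_arm([
  {"dx": -0.7, "dy": 0.74, "dz": 0, "ax": 0, "ay": 0, "az": 0, "fingers": 60},
  {"dx": -0.7, "dy": 0.74, "dz": 0, "ax": 0, "ay": 0, "az": 0, "fingers": 60},
  {"dx": -0.7, "dy": 0.74, "dz": 0, "ax": 0, "ay": 0, "az": 0, "fingers": 60},
  {"dx": -0.7, "dy": 0.74, "dz": 0, "ax": 0, "ay": 0, "az": 0, "fingers": 60},
  {"dx": -0.7, "dy": 0.74, "dz": 0, "ax": 0, "ay": 0, "az": 0, "fingers": 60},
  {"dx": -0.7, "dy": 0.74, "dz": 0, "ax": 0, "ay": 0, "az": 0, "fingers": 60},
])

```text
time: 2.15
eef_pos: [0.4049, -0.1557, 0.4052]
eef_rot: [-180.0, 0.1, -165.1]
ft_force: [0.2, -0.2, 0.1]
finger_gap: 0.0602
finger_force: 0.0
```

Emit:
move_arm([
  {"dx": -0.65, "dy": 0.72, "dz": 0, "ax": 0, "ay": 0, "az": 0, "fingers": 60},
  {"dx": -0.65, "dy": 0.72, "dz": 0, "ax": 0, "ay": 0, "az": 0, "fingers": 60},
  {"dx": -0.65, "dy": 0.72, "dz": 0, "ax": 0, "ay": 0, "az": 0, "fingers": 60},
  {"dx": -0.65, "dy": 0.72, "dz": 0, "ax": 0, "ay": 0, "az": 0, "fingers": 60},
  {"dx": -0.65, "dy": 0.72, "dz": 0, "ax": 0, "ay": 0, "az": 0, "fingers": 60},
  {"dx": -0.65, "dy": 0.72, "dz": 0, "ax": 0, "ay": 0, "az": 0, "fingers": 60},
  {"dx": -0.65, "dy": 0.72, "dz": 0, "ax": 0, "ay": 0, "az": 0, "fingers": 60},
  {"dx": -0.65, "dy": 0.72, "dz": 0, "ax": 0, "ay": 0, "az": 0, "fingers": 60},
])

```text
time: 2.95
eef_pos: [0.5147, 0.055, 0.4046]
eef_rot: [-180.0, -0.0, -165.5]
ft_force: [1.3, 0.6, 0.3]
finger_gap: 0.0597
finger_force: 0.0
```

```bash
cat > knob.py <<'E'
from h import *
import sys
s=sense(); print(s['qpos'].round(1),s['eef_pos'].round(4),s['eef_rot'].round(2))
im=snap('wrist',sys.argv[1]); M=camera_model('wrist')
hsv=cv2.cvtColor(im,cv2.COLOR_RGB2HSV);H,S,V=cv2.split(hsv)
m=((H>5)&(H<20)&(S>150)); n,l,st,c=cv2.connectedComponentsWithStats(m.astype('uint8'))
z=float(sys.argv[2])
for i in range(1,n):
    if st[i][4]>50: print(st[i],c[i],ray('wrist',c[i][::-1],z-.011,M).round(4),'proj of grasp pt',proj('wrist',s['eef_pos']-[0,0,.155],M))
E
python3 knob.py w2.png .181
```

```text
[ 24.1  11.6 -14.5   0.  -64.  -99.6] [0.5147 0.055  0.4046] [-1.7999e+02 -4.0000e-02 -1.6553e+02]
[308 214  48  41 777] [334.58815959 228.28185328] [0.5176 0.0605 0.17  ] proj of grasp pt [np.float64(294.5428639797622), np.float64(327.1023372811892)]
```

Run:
```python
from h import *
M=camera_model('wrist')
p=ray('wrist',[213.5,332.5],.181,M); print(p, p-np.array([.968,.25,0])*.015)
p=ray('wrist',[255,333],.159,M); print(p, p+np.array([.968,.25,0])*.015)
c=p
go([.523,.062,.176],104.5)
```

```text
[0.50477187 0.05566461 0.181     ] [0.49025187 0.05191461 0.181     ]
[0.54068524 0.06570054 0.159     ] [0.55520524 0.06945054 0.159     ]
shift [-0.04   0.019  0.295] rows 2.0 turn [-0.     -0.0001 -0.0003] rows 1.0
```

View pics/w2.png

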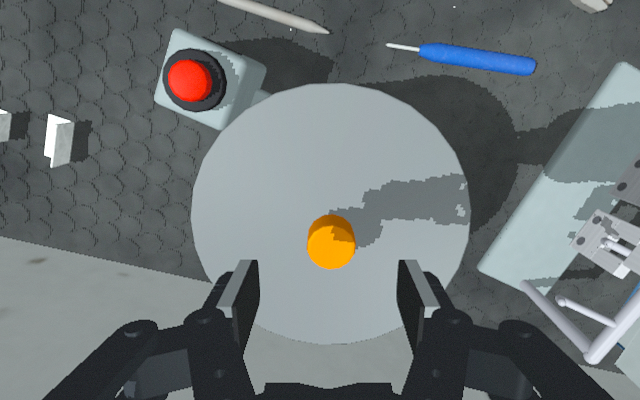

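The wrist picture shows the knob's top face centred at about (331, 243); the top of the picture is world -x.

Run:
```python
from h import *
print(ray('wrist',[243.5,331],.181))
```

```text
[0.52317307 0.05955703 0.181     ]
```

Emit:
move_arm([
  {"dx": -0.04, "dy": 0.01, "dz": 0.1, "ax": 0, "ay": 0, "az": 0, "fingers": 60},
  {"dx": -0.04, "dy": 0.01, "dz": 0.2, "ax": 0, "ay": 0, "az": 0, "fingers": 60},
  {"dx": -0.04, "dy": 0.01, "dz": 0.298, "ax": 0, "ay": 0, "az": 0, "fingers": 60},
  {"dx": -0.04, "dy": 0.01, "dz": 0.298, "ax": 0, "ay": 0, "az": 0, "fingers": 45},
  {"dx": -0.04, "dy": 0.01, "dz": 0.298, "ax": 0, "ay": 0, "az": 0, "fingers": 20},
  {"dx": -0.04, "dy": 0.01, "dz": 0.298, "ax": 0, "ay": 0, "az": 0, "fingers": 20},
  {"dx": -0.04, "dy": 0.01, "dz": 0.298, "ax": 0, "ay": 0, "az": 0, "fingers": 20},
  {"dx": -0.04, "dy": 0.01, "dz": 0.298, "ax": 0, "ay": 0, "az": 0, "fingers": 20},
], force=60)

```text
time: 3.8
eef_pos: [0.5241, 0.0608, 0.3315]
eef_rot: [-180.0, 0.1, -165.5]
ft_force: [-1.0, -2.0, 1.1]
finger_gap: 0.0281
finger_force: 59.8
```

Emit:
move_arm([
  {"dx": 0, "dy": 0, "dz": -0.06, "ax": 0, "ay": 0, "az": 0, "fingers": 20},
  {"dx": 0, "dy": 0, "dz": -0.14, "ax": 0, "ay": 0, "az": 0, "fingers": 20},
  {"dx": 0, "dy": 0, "dz": -0.24, "ax": 0, "ay": 0, "az": 0, "fingers": 20},
  {"dx": 0, "dy": 0, "dz": -0.24, "ax": 0, "ay": 0, "az": 0, "fingers": 20},
])

```text
time: 4.2
eef_pos: [0.5247, 0.0614, 0.3939]
eef_rot: [180.0, 0.5, -165.4]
ft_force: [0.4, -0.1, -2.3]
finger_gap: 0.0277
finger_force: 59.4
```

Emit:
move_arm([
  {"dx": 0.07, "dy": -0.09, "dz": 0, "ax": 0, "ay": 0, "az": 0, "fingers": 20},
  {"dx": 0.15, "dy": -0.2, "dz": 0, "ax": 0, "ay": 0, "az": 0, "fingers": 20},
  {"dx": 0.25, "dy": -0.33, "dz": 0, "ax": 0, "ay": 0, "az": 0, "fingers": 20},
  {"dx": 0.35, "dy": -0.46, "dz": 0, "ax": 0, "ay": 0, "az": 0, "fingers": 20},
  {"dx": 0.43, "dy": -0.56, "dz": 0, "ax": 0, "ay": 0, "az": 0, "fingers": 20},
  {"dx": 0.47, "dy": -0.625, "dz": 0, "ax": 0, "ay": 0, "az": 0, "fingers": 20},
  {"dx": 0.47, "dy": -0.625, "dz": 0, "ax": 0, "ay": 0, "az": 0, "fingers": 20},
])

```text
time: 4.9
eef_pos: [0.4481, -0.1212, 0.3892]
eef_rot: [179.9, -0.1, -165.7]
ft_force: [-0.5, 0.5, -3.3]
finger_gap: 0.0285
finger_force: 59.7
```

Emit:
move_arm([
  {"dx": 0.07, "dy": -0.09, "dz": 0, "ax": 0, "ay": 0, "az": 0, "fingers": 20},
  {"dx": 0.15, "dy": -0.2, "dz": 0, "ax": 0, "ay": 0, "az": 0, "fingers": 20},
  {"dx": 0.25, "dy": -0.33, "dz": 0, "ax": 0, "ay": 0, "az": 0, "fingers": 20},
  {"dx": 0.35, "dy": -0.46, "dz": 0, "ax": 0, "ay": 0, "az": 0, "fingers": 20},
  {"dx": 0.43, "dy": -0.56, "dz": 0, "ax": 0, "ay": 0, "az": 0, "fingers": 20},
  {"dx": 0.47, "dy": -0.625, "dz": 0, "ax": 0, "ay": 0, "az": 0, "fingers": 20},
  {"dx": 0.47, "dy": -0.625, "dz": 0, "ax": 0, "ay": 0, "az": 0, "fingers": 20},
])

```text
time: 5.6
eef_pos: [0.3747, -0.3015, 0.3893]
eef_rot: [179.9, -0.0, -165.6]
ft_force: [0.2, -0.1, -2.3]
finger_gap: 0.0283
finger_force: 59.9
```

Emit:
move_arm([
  {"dx": 0, "dy": 0, "dz": 0.18, "ax": 0, "ay": 0, "az": 0, "fingers": 20},
  {"dx": 0, "dy": 0, "dz": 0.36, "ax": 0, "ay": 0, "az": 0, "fingers": 20},
  {"dx": 0, "dy": 0, "dz": 0.54, "ax": 0, "ay": 0, "az": 0, "fingers": 20},
  {"dx": 0, "dy": 0, "dz": 0.66, "ax": 0, "ay": 0, "az": 0, "fingers": 20},
  {"dx": 0, "dy": 0, "dz": 0.74, "ax": 0, "ay": 0, "az": 0, "fingers": 20},
  {"dx": 0, "dy": 0, "dz": 0.765, "ax": 0, "ay": 0, "az": 0, "fingers": 20},
  {"dx": 0, "dy": 0, "dz": 0.775, "ax": 0, "ay": 0, "az": 0, "fingers": 20},
])

```text
time: 6.3
eef_pos: [0.3756, -0.2998, 0.1959]
eef_rot: [180.0, -0.0, -165.4]
ft_force: [0.2, -0.4, -2.3]
finger_gap: 0.0278
finger_force: 60.0
```

Emit:
move_arm([
  {"dx": 0, "dy": 0, "dz": 0, "ax": 0, "ay": 0, "az": 0, "fingers": 50},
  {"dx": 0, "dy": 0, "dz": 0, "ax": 0, "ay": 0, "az": 0, "fingers": 60},
  {"dx": 0, "dy": 0, "dz": 0, "ax": 0, "ay": 0, "az": 0, "fingers": 60},
  {"dx": 0, "dy": 0, "dz": -0.2, "ax": 0, "ay": 0, "az": 0, "fingers": 60},
  {"dx": 0, "dy": 0, "dz": -0.4, "ax": 0, "ay": 0, "az": 0, "fingers": 60},
  {"dx": 0, "dy": 0, "dz": -0.6, "ax": 0, "ay": 0, "az": 0, "fingers": 80},
  {"dx": 0, "dy": 0, "dz": -0.6, "ax": 0, "ay": 0, "az": 0, "fingers": 85},
])

```text
time: 7.0
eef_pos: [0.3765, -0.3014, 0.3548]
eef_rot: [-179.3, 0.8, -165.4]
ft_force: [0.5, 0.4, 1.0]
finger_gap: 0.0843
finger_force: 0.0
```

```bash
cat > look.py <<'E'
from h import *
import sys
im=snap('top',sys.argv[1]); M=camera_model('top')
hsv=cv2.cvtColor(im,cv2.COLOR_RGB2HSV);H,S,V=cv2.split(hsv)
def blobs(m,amin):
    n,l,st,c=cv2.connectedComponentsWithStats(m.astype('uint8'))
    return [(c[i][::-1],st[i],l==i) for i in range(1,n) if st[i][4]>=amin]
br=(V>180)&(S<50); br[:,:385]=0; br[:130]=0; br[230:]=0
for c,st,l in blobs(br,20):
    ys,xs=np.nonzero(l); P=np.array([ray('top',[y,x],.0,M)[:2] for y,x in zip(ys,xs)],'float32')
    print('br',c.round(1),st[4],cv2.minAreaRect(P))
m=(H>5)&(H<20)&(S>150); m[:,450:]=0
for c,st,l in blobs(m,20): print('knob',c,st[4],ray('top',c,.044,M).round(4))
s=sense(); print(s['time'],s['qpos'].round(1),s['eef_pos'].round(4),s['eef_rot'].round(2))
E
python3 look.py t2.png
python3 - <<'E'
import cv2
a=cv2.imread('pics/t2.png')[110:290,170:470]; cv2.imwrite('pics/t2c.png',cv2.resize(a,None,fx=2.6,fy=2.6,interpolation=cv2.INTER_CUBIC))
E
```

```text
br [170.8 433.5] 171 ((0.5859964489936829, -0.33918437361717224), (0.0254069697111845, 0.06325144320726395), 74.352783203125)
br [202.8 410.2] 2553 ((0.49462947249412537, -0.27160173654556274), (0.16482608020305634, 0.16978588700294495), 87.85560607910156)
br [214.3 463.1] 1159 ((0.4430497884750366, -0.4289588928222656), (0.13053791224956512, 0.10718002915382385), 73.27075958251953)
7.05 [-19.3  10.8 -23.9   0.  -54.6 -56.2] [ 0.3754 -0.3007  0.3511] [-179.62    0.52 -165.45]
```

View pics/t2c.png

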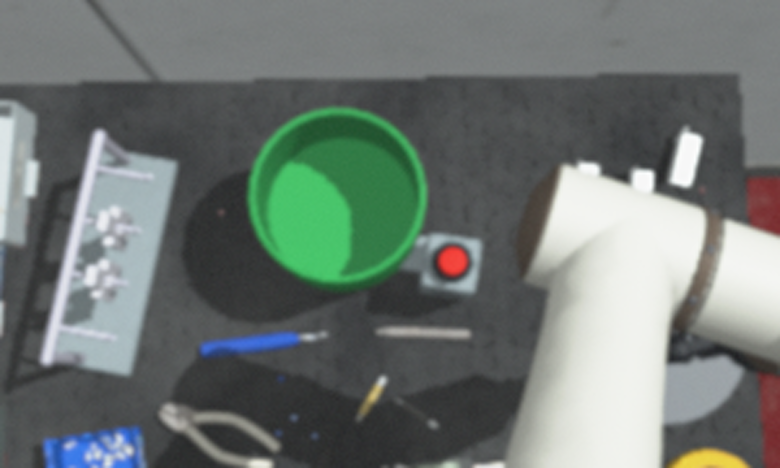

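The bowl is now open and empty, with its rim centred near crop (338, 198). The lid lies beneath the arm, and all three brackets are still in place.

Run:
```python
from h import *
print(ray('top',[110+198/2.6,170+338/2.6],.145)); go([.55,-.29,.245],178)
```

```text
[0.5205381  0.05732874 0.145     ]
shift [-0.688 -0.135 -0.188] rows 4.0 turn [-0.0037  0.0011 -0.4081] rows 9.0
```

Emit:
move_arm([
  {"dx": -0.69, "dy": -0.13, "dz": -0.19, "ax": 0, "ay": 0, "az": -0.408, "fingers": 85},
  {"dx": -0.69, "dy": -0.13, "dz": -0.19, "ax": 0, "ay": 0, "az": -0.408, "fingers": 85},
  {"dx": -0.69, "dy": -0.13, "dz": -0.19, "ax": 0, "ay": 0, "az": -0.408, "fingers": 85},
  {"dx": -0.69, "dy": -0.13, "dz": -0.19, "ax": 0, "ay": 0, "az": -0.408, "fingers": 85},
  {"dx": -0.69, "dy": -0.13, "dz": -0.19, "ax": 0, "ay": 0, "az": -0.408, "fingers": 85},
  {"dx": -0.69, "dy": -0.13, "dz": -0.19, "ax": 0, "ay": 0, "az": -0.408, "fingers": 85},
  {"dx": -0.69, "dy": -0.13, "dz": -0.19, "ax": 0, "ay": 0, "az": -0.408, "fingers": 85},
  {"dx": -0.69, "dy": -0.13, "dz": -0.19, "ax": 0, "ay": 0, "az": -0.408, "fingers": 85},
])

```text
time: 7.85
eef_pos: [0.5499, -0.2885, 0.3925]
eef_rot: [179.9, 0.0, -96.4]
ft_force: [-1.8, -0.3, -0.1]
finger_gap: 0.085
finger_force: 0.0
```

Emit:
move_arm([
  {"dx": 0, "dy": 0, "dz": 0, "ax": 0, "ay": 0, "az": -0.026, "fingers": 85},
  {"dx": 0, "dy": 0, "dz": 0, "ax": 0, "ay": 0, "az": -0.026, "fingers": 85},
])

```text
time: 8.05
eef_pos: [0.5498, -0.2886, 0.3928]
eef_rot: [179.9, 0.0, -92.1]
ft_force: [-0.3, 0.2, 0.1]
finger_gap: 0.085
finger_force: 0.0
```

Run:
```python
from h import *
s=sense(); print(s['qpos'].round(1),s['eef_pos'].round(4),s['eef_rot'].round(2))
im=snap('wrist','w3.png')
for r in spotter.masks_of('wrist','bracket_1'):
    if r['confidence']>.2: print(r['confidence'],r['position'],r['pixels'].sum(),ray('wrist',r['position'],0).round(3))
```

```text
[-12.8  22.1  -1.1  -0.  -66.8  10.7] [ 0.5498 -0.2886  0.3928] [ 1.7989e+02  4.0000e-02 -9.2060e+01]
0.81 [121.3, 289.5] 1870 [ 0.586 -0.335  0.   ]
0.75 [174.0, 321.2] 825 [ 0.557 -0.28   0.   ]
0.61 [228.7, 324.9] 1285 [ 0.556 -0.218  0.   ]
```

View pics/w3.png

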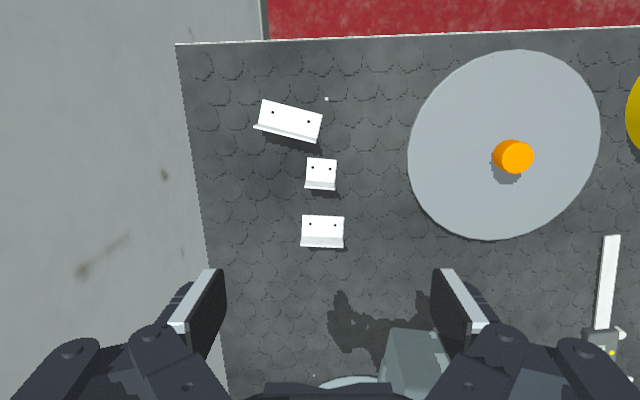

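All three brackets show in the wrist view, at about (289, 121), (321, 174) and (323, 230). Their upright legs are on the lower side of the picture, which is world +y, and the lid lies flat on the right with its knob at (515, 156).

```bash
cat > br.py <<'E'
from h import *
import sys
def brackets(fn=None):
    s=sense(); M=camera_model('wrist'); im=snap('wrist',fn); out=[]
    for r in spotter.masks_of('wrist','bracket_1'):
        if r['confidence']<.3: continue
        ys,xs=np.nonzero(r['pixels']); P=np.array([ray('wrist',[y,x],0,M)[:2] for y,x in zip(ys,xs)],'float32')
        c,wh,a=cv2.minAreaRect(P); a=a if wh[0]>wh[1] else a+90
        a=(a+90)%180-90
        u=np.array([np.cos(np.radians(a)),np.sin(np.radians(a))]); v=np.array([-u[1],u[0]])
        pu=P@u; pv=P@v; lo=np.percentile(pv,.5)
        front=pu[pv<lo+.012]           # flat leg's free edge strip, at z~0
        L=np.ptp(front); cu=(front.min()+front.max())/2
        o=u*cu+v*(lo+.0125)            # origin; upright leg at +v
        g=o+v*.006
        print('conf %.2f L %.3f ang %.1f origin %s grip %s'%(r['confidence'],L,a,o.round(4),g.round(4))); out.append((L,a,o,g))
    return out
if __name__=='__main__':
    for L,a,o,g in sorted(brackets(),key=lambda t:-t[2][1]): go([*g,.10],a)
E
python3 br.py
```

```text
conf 0.73 L 0.032 ang 82.4 origin [ 0.5606 -0.2811] grip [ 0.5546 -0.2803]
conf 0.66 L 0.045 ang -6.2 origin [ 0.5587 -0.2221] grip [ 0.5593 -0.2161]
conf 0.58 L 0.060 ang -17.1 origin [ 0.5865 -0.3365] grip [ 0.5883 -0.3308]
conf 0.51 L 0.064 ang -11.8 origin [ 0.453  -0.0708] grip [ 0.4542 -0.0649]
shift [-0.88   0.415  0.555] rows 6.0 turn [0.0002 0.0001 0.0538] rows 2.0
shift [-0.291 -0.027  0.554] rows 4.0 turn [0.0002 0.0001 0.0225] rows 1.0
shift [-0.034 -0.018  0.554] rows 3.0 turn [ 1.000e-04  2.000e-04 -4.695e-01] rows 10.0
shift [ 0.163 -0.16   0.554] rows 3.0 turn [0.0002 0.0001 0.0832] rows 2.0
```

Emit:
move_arm([
  {"dx": -0.2, "dy": -0.03, "dz": 0.0, "ax": 0, "ay": 0, "az": 0.01, "fingers": 75},
  {"dx": -0.29, "dy": -0.03, "dz": 0.15, "ax": 0, "ay": 0, "az": 0.01, "fingers": 75},
  {"dx": -0.29, "dy": -0.03, "dz": 0.34, "ax": 0, "ay": 0, "az": 0.01, "fingers": 75},
  {"dx": -0.29, "dy": -0.03, "dz": 0.53, "ax": 0, "ay": 0, "az": 0.01, "fingers": 75},
  {"dx": -0.29, "dy": -0.03, "dz": 0.7, "ax": 0, "ay": 0, "az": 0.01, "fingers": 75},
  {"dx": -0.29, "dy": -0.03, "dz": 0.8, "ax": 0, "ay": 0, "az": 0.01, "fingers": 75},
  {"dx": -0.29, "dy": -0.03, "dz": 0.85, "ax": 0, "ay": 0, "az": 0.01, "fingers": 75},
  {"dx": -0.29, "dy": -0.03, "dz": 0.875, "ax": 0, "ay": 0, "az": 0.01, "fingers": 75},
], force=30)

```text
time: 9.05
eef_pos: [0.5602, -0.2164, 0.1742]
eef_rot: [179.9, -0.0, -93.8]
ft_force: [-0.8, 0.0, 0.0]
finger_gap: 0.0751
finger_force: 0.0
```

Emit:
move_arm([
  {"dx": 0, "dy": 0, "dz": 0, "ax": 0, "ay": 0, "az": 0, "fingers": 55},
  {"dx": 0, "dy": 0, "dz": 0, "ax": 0, "ay": 0, "az": 0, "fingers": 40},
  {"dx": 0, "dy": 0, "dz": 0, "ax": 0, "ay": 0, "az": 0, "fingers": 35},
  {"dx": 0, "dy": 0, "dz": 0, "ax": 0, "ay": 0, "az": 0, "fingers": 35},
])

```text
time: 9.45
eef_pos: [0.5608, -0.2165, 0.177]
eef_rot: [-179.8, -0.0, -93.8]
ft_force: [-0.1, 0.9, 4.5]
finger_gap: 0.0433
finger_force: 30.5
```

Emit:
move_arm([
  {"dx": 0, "dy": 0, "dz": -0.18, "ax": 0, "ay": 0, "az": 0, "fingers": 35},
  {"dx": 0, "dy": 0, "dz": -0.36, "ax": 0, "ay": 0, "az": 0, "fingers": 35},
  {"dx": 0, "dy": 0, "dz": -0.54, "ax": 0, "ay": 0, "az": 0, "fingers": 35},
  {"dx": 0, "dy": 0, "dz": -0.72, "ax": 0, "ay": 0, "az": 0, "fingers": 35},
  {"dx": -0.15, "dy": 0.02, "dz": -0.82, "ax": 0, "ay": 0, "az": 0, "fingers": 35},
  {"dx": -0.33, "dy": 0.05, "dz": -0.82, "ax": 0, "ay": 0, "az": 0, "fingers": 35},
  {"dx": -0.52, "dy": 0.1, "dz": -0.82, "ax": 0, "ay": 0, "az": 0, "fingers": 35},
  {"dx": -0.6, "dy": 0.15, "dz": -0.82, "ax": 0, "ay": 0, "az": 0, "fingers": 35},
])

```text
time: 10.25
eef_pos: [0.532, -0.0616, 0.3809]
eef_rot: [-179.9, 0.1, -93.7]
ft_force: [0.5, -0.6, -0.2]
finger_gap: 0.0432
finger_force: 30.9
```

Emit:
move_arm([
  {"dx": -0.18, "dy": 0.03, "dz": 0, "ax": 0, "ay": 0, "az": 0, "fingers": 35},
  {"dx": -0.36, "dy": 0.06, "dz": 0, "ax": 0, "ay": 0, "az": 0, "fingers": 35},
  {"dx": -0.46, "dy": 0.07, "dz": 0.1, "ax": 0, "ay": 0, "az": 0, "fingers": 35},
  {"dx": -0.46, "dy": 0.07, "dz": 0.3, "ax": 0, "ay": 0, "az": 0, "fingers": 35},
  {"dx": -0.46, "dy": 0.07, "dz": 0.45, "ax": 0, "ay": 0, "az": 0, "fingers": 35},
  {"dx": -0.46, "dy": 0.07, "dz": 0.5, "ax": 0, "ay": 0, "az": 0, "fingers": 35},
  {"dx": -0.46, "dy": 0.07, "dz": 0.5, "ax": 0, "ay": 0, "az": 0, "fingers": 60},
  {"dx": -0.46, "dy": 0.07, "dz": 0.5, "ax": 0, "ay": 0, "az": 0, "fingers": 70},
])

```text
time: 11.05
eef_pos: [0.5234, 0.0518, 0.2561]
eef_rot: [-179.9, 0.0, -93.8]
ft_force: [-0.2, 0.3, 0.3]
finger_gap: 0.0692
finger_force: 0.0
```

Emit:
move_arm([
  {"dx": 0, "dy": 0, "dz": -0.2, "ax": 0, "ay": 0, "az": 0, "fingers": 70},
  {"dx": 0, "dy": 0, "dz": -0.4, "ax": 0, "ay": 0, "az": 0, "fingers": 70},
  {"dx": 0, "dy": 0, "dz": -0.55, "ax": 0, "ay": 0, "az": 0, "fingers": 70},
  {"dx": 0, "dy": 0, "dz": -0.55, "ax": 0, "ay": 0, "az": 0, "fingers": 70},
])

```text
time: 11.45
eef_pos: [0.524, 0.0517, 0.4015]
eef_rot: [-179.0, 0.3, -93.8]
ft_force: [0.2, 0.6, -0.3]
finger_gap: 0.0701
finger_force: 0.0
```

Emit:
move_arm([
  {"dx": 0.95, "dy": -0.17, "dz": 0, "ax": 0, "ay": 0, "az": 0, "fingers": 85},
  {"dx": 0.95, "dy": -0.17, "dz": 0, "ax": 0, "ay": 0, "az": 0, "fingers": 85},
  {"dx": 0.95, "dy": -0.17, "dz": 0, "ax": 0, "ay": 0, "az": 0, "fingers": 85},
  {"dx": 0.95, "dy": -0.17, "dz": 0, "ax": 0, "ay": 0, "az": 0, "fingers": 85},
  {"dx": 0.95, "dy": -0.17, "dz": 0, "ax": 0, "ay": 0, "az": 0, "fingers": 85},
  {"dx": 0.95, "dy": -0.17, "dz": 0, "ax": 0, "ay": 0, "az": 0, "fingers": 85},
  {"dx": 0.95, "dy": -0.17, "dz": 0, "ax": 0, "ay": 0, "az": 0, "fingers": 85},
])

```text
time: 12.15
eef_pos: [0.5491, -0.1893, 0.3934]
eef_rot: [-179.9, 0.0, -94.0]
ft_force: [0.7, -0.5, -0.1]
finger_gap: 0.0848
finger_force: 0.0
```

```bash
python3 br.py; python3 look.py t3.png
```

```text
conf 0.97 L 0.030 ang -4.0 origin [ 0.5568 -0.2842] grip [ 0.5573 -0.2782]
conf 0.94 L 0.060 ang -16.1 origin [ 0.5858 -0.3363] grip [ 0.5875 -0.3305]
shift [ 0.359 -0.055  0.553] rows 4.0 turn [-0.0004  0.0001  0.0013] rows 1.0
shift [ 0.56  -0.19   0.554] rows 5.0 turn [-0.0004  0.0001  0.0683] rows 2.0
br [134.8 395.9] 242 ((0.6995602250099182, -0.2320525050163269), (0.07101044058799744, 0.0316191203892231), 89.09394073486328)
br [171.1 433.5] 161 ((0.5855692625045776, -0.33927902579307556), (0.02447240613400936, 0.062479544430971146), 74.34851837158203)
br [180.3 416.6] 79 ((0.5585761070251465, -0.2863996624946594), (0.021082192659378052, 0.030815573409199715), 87.2959213256836)
knob [240.02631579 426.59210526] 76 [ 0.3773 -0.2957  0.044 ]
12.3 [ -2.8  18.2  -7.   -0.  -64.7  -0.9] [ 0.5494 -0.1873  0.3934] [-1.7994e+02  1.0000e-02 -9.3760e+01]
```

Emit:
move_arm([
  {"dx": 0.2, "dy": -0.03, "dz": 0.0, "ax": 0, "ay": 0, "az": 0, "fingers": 65},
  {"dx": 0.36, "dy": -0.055, "dz": 0.12, "ax": 0, "ay": 0, "az": 0, "fingers": 65},
  {"dx": 0.36, "dy": -0.055, "dz": 0.31, "ax": 0, "ay": 0, "az": 0, "fingers": 65},
  {"dx": 0.36, "dy": -0.055, "dz": 0.5, "ax": 0, "ay": 0, "az": 0, "fingers": 65},
  {"dx": 0.36, "dy": -0.055, "dz": 0.68, "ax": 0, "ay": 0, "az": 0, "fingers": 65},
  {"dx": 0.36, "dy": -0.055, "dz": 0.79, "ax": 0, "ay": 0, "az": 0, "fingers": 65},
  {"dx": 0.36, "dy": -0.055, "dz": 0.845, "ax": 0, "ay": 0, "az": 0, "fingers": 65},
  {"dx": 0.36, "dy": -0.055, "dz": 0.85, "ax": 0, "ay": 0, "az": 0, "fingers": 65},
])

```text
time: 13.1
eef_pos: [0.5573, -0.2778, 0.1789]
eef_rot: [179.8, 0.0, -93.7]
ft_force: [0.0, 0.4, -0.2]
finger_gap: 0.065
finger_force: 0.0
```

Emit:
move_arm([
  {"dx": 0, "dy": 0, "dz": 0, "ax": 0, "ay": 0, "az": 0, "fingers": 40},
  {"dx": 0, "dy": 0, "dz": 0, "ax": 0, "ay": 0, "az": 0, "fingers": 25},
  {"dx": 0, "dy": 0, "dz": 0, "ax": 0, "ay": 0, "az": 0, "fingers": 20},
  {"dx": 0, "dy": 0, "dz": 0, "ax": 0, "ay": 0, "az": 0, "fingers": 20},
])

```text
time: 13.5
eef_pos: [0.5581, -0.2789, 0.1825]
eef_rot: [-179.8, -0.0, -93.8]
ft_force: [-0.9, 2.0, 6.8]
finger_gap: 0.028
finger_force: 29.4
```

Emit:
move_arm([
  {"dx": 0, "dy": 0, "dz": -0.18, "ax": 0, "ay": 0, "az": 0, "fingers": 20},
  {"dx": 0, "dy": 0, "dz": -0.36, "ax": 0, "ay": 0, "az": 0, "fingers": 20},
  {"dx": 0, "dy": 0, "dz": -0.54, "ax": 0, "ay": 0, "az": 0, "fingers": 20},
  {"dx": 0, "dy": 0, "dz": -0.72, "ax": 0, "ay": 0, "az": 0, "fingers": 20},
  {"dx": -0.15, "dy": 0.02, "dz": -0.82, "ax": 0, "ay": 0, "az": 0, "fingers": 20},
  {"dx": -0.33, "dy": 0.05, "dz": -0.82, "ax": 0, "ay": 0, "az": 0, "fingers": 20},
  {"dx": -0.52, "dy": 0.1, "dz": -0.82, "ax": 0, "ay": 0, "az": 0, "fingers": 20},
  {"dx": -0.7, "dy": 0.12, "dz": -0.82, "ax": 0, "ay": 0, "az": 0, "fingers": 20},
])

```text
time: 14.3
eef_pos: [0.5375, -0.1009, 0.386]
eef_rot: [-179.9, 0.0, -93.9]
ft_force: [1.3, -0.8, -0.5]
finger_gap: 0.0279
finger_force: 29.7
```

Emit:
move_arm([
  {"dx": -0.18, "dy": 0.03, "dz": 0, "ax": 0, "ay": 0, "az": 0, "fingers": 20},
  {"dx": -0.36, "dy": 0.06, "dz": 0, "ax": 0, "ay": 0, "az": 0, "fingers": 20},
  {"dx": -0.55, "dy": 0.09, "dz": 0.0, "ax": 0, "ay": 0, "az": 0, "fingers": 20},
  {"dx": -0.63, "dy": 0.1, "dz": 0.15, "ax": 0, "ay": 0, "az": 0, "fingers": 20},
  {"dx": -0.63, "dy": 0.1, "dz": 0.33, "ax": 0, "ay": 0, "az": 0, "fingers": 20},
  {"dx": -0.63, "dy": 0.1, "dz": 0.46, "ax": 0, "ay": 0, "az": 0, "fingers": 20},
  {"dx": -0.63, "dy": 0.1, "dz": 0.46, "ax": 0, "ay": 0, "az": 0, "fingers": 50},
  {"dx": -0.63, "dy": 0.1, "dz": 0.46, "ax": 0, "ay": 0, "az": 0, "fingers": 60},
])

```text
time: 15.1
eef_pos: [0.525, 0.0566, 0.2711]
eef_rot: [-179.9, -0.0, -93.8]
ft_force: [0.0, 0.3, 0.5]
finger_gap: 0.0561
finger_force: 0.0
```

Emit:
move_arm([
  {"dx": 0, "dy": 0, "dz": -0.2, "ax": 0, "ay": 0, "az": 0, "fingers": 70},
  {"dx": 0, "dy": 0, "dz": -0.4, "ax": 0, "ay": 0, "az": 0, "fingers": 70},
  {"dx": 0, "dy": 0, "dz": -0.52, "ax": 0, "ay": 0, "az": 0, "fingers": 70},
  {"dx": 0, "dy": 0, "dz": -0.52, "ax": 0, "ay": 0, "az": 0, "fingers": 70},
])

```text
time: 15.5
eef_pos: [0.5255, 0.0563, 0.4092]
eef_rot: [-179.1, 0.3, -93.8]
ft_force: [0.3, -0.4, 0.8]
finger_gap: 0.07
finger_force: 0.0
```

Emit:
move_arm([
  {"dx": 0.95, "dy": -0.17, "dz": 0, "ax": 0, "ay": 0, "az": 0, "fingers": 85},
  {"dx": 0.95, "dy": -0.17, "dz": 0, "ax": 0, "ay": 0, "az": 0, "fingers": 85},
  {"dx": 0.95, "dy": -0.17, "dz": 0, "ax": 0, "ay": 0, "az": 0, "fingers": 85},
  {"dx": 0.95, "dy": -0.17, "dz": 0, "ax": 0, "ay": 0, "az": 0, "fingers": 85},
  {"dx": 0.95, "dy": -0.17, "dz": 0, "ax": 0, "ay": 0, "az": 0, "fingers": 85},
  {"dx": 0.95, "dy": -0.17, "dz": 0, "ax": 0, "ay": 0, "az": 0, "fingers": 85},
  {"dx": 0.95, "dy": -0.17, "dz": 0, "ax": 0, "ay": 0, "az": 0, "fingers": 85},
])

```text
time: 16.2
eef_pos: [0.5507, -0.1846, 0.4015]
eef_rot: [-179.9, 0.0, -94.0]
ft_force: [-0.6, 0.1, 0.4]
finger_gap: 0.0853
finger_force: 0.0
```

```bash
python3 br.py; python3 look.py t4.png
```

```text
conf 0.73 L 0.067 ang -4.1 origin [ 0.5893 -0.3285] grip [ 0.5897 -0.3225]
shift [ 0.547 -0.191  0.585] rows 5.0 turn [-0.0005  0.      0.0014] rows 1.0
br [134.  394.5] 180 ((0.7012090682983398, -0.2275630235671997), (0.06184420362114906, 0.028463831171393394), 89.09393310546875)
br [171.  433.5] 162 ((0.5856389999389648, -0.3390304148197174), (0.024057500064373016, 0.062466997653245926), 74.19593048095703)
knob [240.02631579 426.59210526] 76 [ 0.3773 -0.2957  0.044 ]
16.35 [ -2.3  17.8  -6.4  -0.  -65.7  -1.4] [ 0.5509 -0.1825  0.4011] [-1.7992e+02  1.0000e-02 -9.3760e+01]
```

Emit:
move_arm([
  {"dx": 0.18, "dy": -0.06, "dz": 0.0, "ax": 0, "ay": 0, "az": 0.068, "fingers": 85},
  {"dx": 0.36, "dy": -0.12, "dz": 0.0, "ax": 0, "ay": 0, "az": 0.068, "fingers": 85},
  {"dx": 0.54, "dy": -0.18, "dz": 0.05, "ax": 0, "ay": 0, "az": 0.068, "fingers": 85},
  {"dx": 0.58, "dy": -0.185, "dz": 0.23, "ax": 0, "ay": 0, "az": 0.068, "fingers": 85},
  {"dx": 0.58, "dy": -0.185, "dz": 0.4, "ax": 0, "ay": 0, "az": 0.068, "fingers": 85},
  {"dx": 0.58, "dy": -0.185, "dz": 0.58, "ax": 0, "ay": 0, "az": 0.068, "fingers": 85},
  {"dx": 0.58, "dy": -0.185, "dz": 0.72, "ax": 0, "ay": 0, "az": 0.068, "fingers": 85},
  {"dx": 0.58, "dy": -0.185, "dz": 0.82, "ax": 0, "ay": 0, "az": 0.068, "fingers": 85},
])

```text
time: 17.15
eef_pos: [0.5874, -0.3293, 0.1926]
eef_rot: [179.8, 0.0, -106.0]
ft_force: [0.3, -0.2, 0.7]
finger_gap: 0.0853
finger_force: 0.0
```

Emit:
move_arm([
  {"dx": 0, "dy": 0, "dz": 0.06, "ax": 0, "ay": 0, "az": 0, "fingers": 85},
  {"dx": 0, "dy": 0, "dz": 0.08, "ax": 0, "ay": 0, "az": 0, "fingers": 85},
  {"dx": 0, "dy": 0, "dz": 0.08, "ax": 0, "ay": 0, "az": 0, "fingers": 60},
  {"dx": 0, "dy": 0, "dz": 0.08, "ax": 0, "ay": 0, "az": 0, "fingers": 50},
  {"dx": 0, "dy": 0, "dz": 0.08, "ax": 0, "ay": 0, "az": 0, "fingers": 50},
  {"dx": 0, "dy": 0, "dz": 0.08, "ax": 0, "ay": 0, "az": 0, "fingers": 50},
])

```text
time: 17.75
eef_pos: [0.5884, -0.3311, 0.1774]
eef_rot: [-179.8, -0.0, -106.0]
ft_force: [-0.2, 1.5, 5.0]
finger_gap: 0.0583
finger_force: 32.1
```

Emit:
move_arm([
  {"dx": 0, "dy": 0, "dz": -0.18, "ax": 0, "ay": 0, "az": 0, "fingers": 50},
  {"dx": 0, "dy": 0, "dz": -0.36, "ax": 0, "ay": 0, "az": 0, "fingers": 50},
  {"dx": 0, "dy": 0, "dz": -0.54, "ax": 0, "ay": 0, "az": 0, "fingers": 50},
  {"dx": 0, "dy": 0, "dz": -0.72, "ax": 0, "ay": 0, "az": 0, "fingers": 50},
  {"dx": -0.15, "dy": 0.02, "dz": -0.84, "ax": 0, "ay": 0, "az": 0, "fingers": 50},
  {"dx": -0.33, "dy": 0.05, "dz": -0.84, "ax": 0, "ay": 0, "az": 0, "fingers": 50},
  {"dx": -0.52, "dy": 0.08, "dz": -0.84, "ax": 0, "ay": 0, "az": 0, "fingers": 50},
  {"dx": -0.7, "dy": 0.1, "dz": -0.84, "ax": 0, "ay": 0, "az": 0, "fingers": 50},
])

```text
time: 18.55
eef_pos: [0.6113, -0.1544, 0.386]
eef_rot: [-179.9, 0.0, -106.1]
ft_force: [0.2, -0.1, -0.4]
finger_gap: 0.0581
finger_force: 32.5
```

Run:
```python
from h import *
go([.523,.056,.115],164)
```

```text
shift [-0.71   0.573  0.464] rows 6.0 turn [-0.0003  0.0002 -0.0006] rows 1.0
```

Emit:
move_arm([
  {"dx": -0.14, "dy": 0.11, "dz": 0, "ax": 0, "ay": 0, "az": 0, "fingers": 50},
  {"dx": -0.28, "dy": 0.22, "dz": 0, "ax": 0, "ay": 0, "az": 0, "fingers": 50},
  {"dx": -0.42, "dy": 0.34, "dz": 0, "ax": 0, "ay": 0, "az": 0, "fingers": 50},
  {"dx": -0.56, "dy": 0.45, "dz": 0, "ax": 0, "ay": 0, "az": 0, "fingers": 50},
  {"dx": -0.71, "dy": 0.57, "dz": 0, "ax": 0, "ay": 0, "az": 0, "fingers": 50},
  {"dx": -0.71, "dy": 0.57, "dz": 0.15, "ax": 0, "ay": 0, "az": 0, "fingers": 50},
  {"dx": -0.71, "dy": 0.57, "dz": 0.33, "ax": 0, "ay": 0, "az": 0, "fingers": 50},
  {"dx": -0.71, "dy": 0.57, "dz": 0.46, "ax": 0, "ay": 0, "az": 0, "fingers": 50},
])

```text
time: 19.35
eef_pos: [0.523, 0.0543, 0.2687]
eef_rot: [179.9, 0.0, -106.0]
ft_force: [-0.0, -0.3, -1.0]
finger_gap: 0.0578
finger_force: 32.5
```

Emit:
move_arm([
  {"dx": 0, "dy": 0, "dz": 0, "ax": 0, "ay": 0, "az": 0, "fingers": 70},
  {"dx": 0, "dy": 0, "dz": 0, "ax": 0, "ay": 0, "az": 0, "fingers": 80},
  {"dx": 0, "dy": 0, "dz": 0, "ax": 0, "ay": 0, "az": 0, "fingers": 80},
  {"dx": 0, "dy": 0, "dz": -0.2, "ax": 0, "ay": 0, "az": 0, "fingers": 80},
  {"dx": 0, "dy": 0, "dz": -0.4, "ax": 0, "ay": 0, "az": 0, "fingers": 80},
  {"dx": 0, "dy": 0, "dz": -0.56, "ax": 0, "ay": 0, "az": 0, "fingers": 80},
  {"dx": 0, "dy": 0, "dz": -0.56, "ax": 0, "ay": 0, "az": 0, "fingers": 80},
])

```text
time: 20.05
eef_pos: [0.5252, 0.0539, 0.4197]
eef_rot: [-179.1, 0.6, -106.0]
ft_force: [0.2, 0.6, 0.8]
finger_gap: 0.0802
finger_force: 0.0
```

Run:
```python
from h import *
s=sense(); print(s['qpos'].round(1),s['eef_pos'].round(4),s['eef_rot'].round(2))
snap('wrist','w4.png')
for l in ['bracket_1','link_plate_1','rack']:
  for r in spotter.masks_of('wrist',l):
    if r['confidence']>.3: print(l,r['confidence'],r['position'],r['pixels'].sum(),ray('wrist',r['position'],.04).round(3))
```

```text
[ 23.5  11.7 -12.1   0.2 -65.1 -39.6] [0.5252 0.0539 0.4197] [-179.08    0.56 -106.02]
bracket_1 0.98 [155.7, 345.8] 1683 [0.506 0.046 0.04 ]
bracket_1 0.72 [134.9, 340.7] 554 [0.505 0.026 0.04 ]
bracket_1 0.56 [41.0, 446.8] 941 [ 0.394 -0.027  0.04 ]
bracket_1 0.48 [173.4, 328.7] 62 [0.527 0.058 0.04 ]
link_plate_1 0.73 [378.9, 412.6] 807 [0.498 0.328 0.04 ]
link_plate_1 0.55 [14.2, 381.0] 1077 [ 0.443 -0.064  0.04 ]
rack 0.98 [337.2, 383.8] 6758 [0.517 0.258 0.04 ]
```

View pics/w4.png

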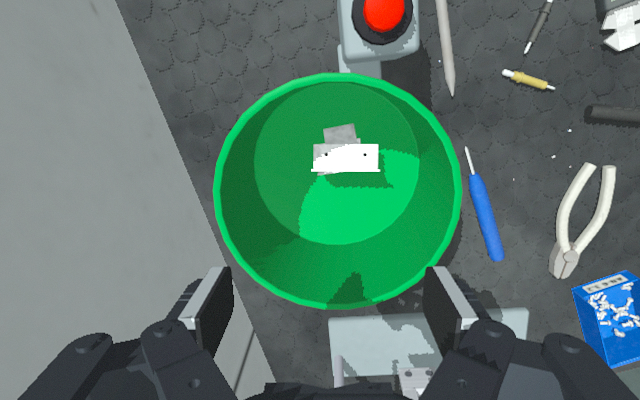

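All three brackets lie together at the bowl's centre, near (345, 150), and the tools in front have not been disturbed. Next I check how much room the cabinet leaves beside the rack.

Run:
```python
from h import *
p=ray('scene',[183,259],0); print('floor corner?',p)
for z in (0,.1,.15,.2,.25): print(z,[round(v) for v in proj('scene',[*p[:2],z])],[round(v) for v in proj('top',[*p[:2],z])])
for z in (0,.1,.2): print(z,ray('top',[110+105/2.6,170+35/2.6],z).round(3),ray('top',[110+245/2.6,170+25/2.6],z).round(3))
a=cv2.imread('pics/t4.png')[100:310,90:330]; cv2.imwrite('pics/l.png',cv2.resize(a,None,fx=2.5,fy=2.5,interpolation=cv2.INTER_CUBIC))
```

```text
floor corner? [0.65969766 0.47779706 0.        ]
0 [183, 259] [151, 164]
0.1 [158, 258] [142, 150]
0.15 [144, 258] [137, 142]
0.2 [131, 258] [131, 134]
0.25 [117, 257] [125, 124]
0 [0.661 0.42  0.   ] [0.496 0.426 0.   ]
0.1 [0.634 0.384 0.1  ] [0.483 0.39  0.1  ]
0.2 [0.607 0.349 0.2  ] [0.47  0.354 0.2  ]
```

View pics/l.png

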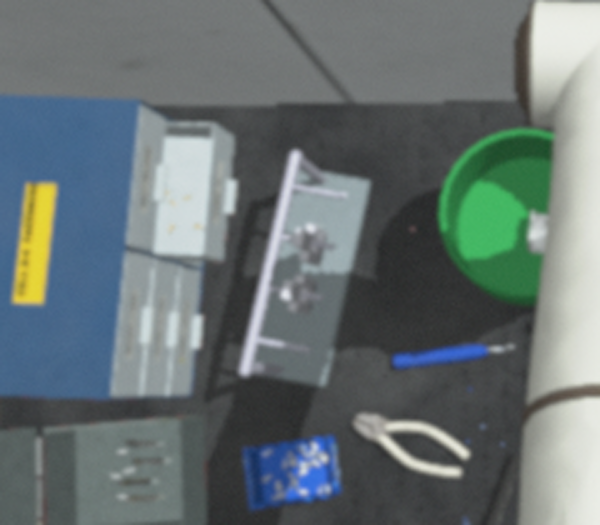

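The pulled-out drawer ends near y = 0.39, so the gripper has room above the rack. The plates are at about crop (310, 243) and (297, 293).

Emit:
move_arm([
  {"dx": -0.15, "dy": 0.1, "dz": -0.1, "ax": 0, "ay": 0, "az": -0.528, "fingers": 80},
  {"dx": -0.3, "dy": 0.2, "dz": -0.1, "ax": 0, "ay": 0, "az": -0.528, "fingers": 60},
  {"dx": -0.45, "dy": 0.3, "dz": -0.1, "ax": 0, "ay": 0, "az": -0.528, "fingers": 45},
  {"dx": -0.6, "dy": 0.4, "dz": -0.1, "ax": 0, "ay": 0, "az": -0.528, "fingers": 45},
  {"dx": -0.75, "dy": 0.5, "dz": -0.1, "ax": 0, "ay": 0, "az": -0.528, "fingers": 45},
  {"dx": -0.89, "dy": 0.61, "dz": -0.1, "ax": 0, "ay": 0, "az": -0.528, "fingers": 45},
  {"dx": -0.89, "dy": 0.61, "dz": -0.1, "ax": 0, "ay": 0, "az": -0.528, "fingers": 45},
  {"dx": -0.89, "dy": 0.61, "dz": -0.1, "ax": 0, "ay": 0, "az": -0.528, "fingers": 45},
])

```text
time: 21.05
eef_pos: [0.4385, 0.3116, 0.4336]
eef_rot: [179.8, 0.0, -36.8]
ft_force: [-0.0, -0.6, -0.2]
finger_gap: 0.0452
finger_force: 0.0
```

Run:
```python
from h import *
s=sense(); print(s['qpos'].round(1),s['eef_pos'].round(4),s['eef_rot'].round(2))
go([.44,.31,.28],259)
```

```text
[ 52.7  12.4  -9.   -0.  -68.7   0.5] [0.4385 0.3116 0.4336] [ 1.7981e+02  1.0000e-02 -3.6800e+01]
shift [ 0.009  0.001 -0.006] rows 1.0 turn [ 0.001   0.0003 -0.1433] rows 4.0
```

Emit:
move_arm([
  {"dx": 0, "dy": 0, "dz": 0, "ax": 0, "ay": 0, "az": -0.143, "fingers": 45},
  {"dx": 0, "dy": 0, "dz": 0, "ax": 0, "ay": 0, "az": -0.143, "fingers": 45},
  {"dx": 0, "dy": 0, "dz": 0, "ax": 0, "ay": 0, "az": -0.143, "fingers": 45},
  {"dx": 0, "dy": 0, "dz": 0, "ax": 0, "ay": 0, "az": -0.143, "fingers": 45},
])

```text
time: 21.45
eef_pos: [0.4391, 0.3101, 0.434]
eef_rot: [179.9, 0.1, -11.6]
ft_force: [0.4, 0.1, -0.2]
finger_gap: 0.045
finger_force: 0.0
```

Run:
```python
from h import *
s=sense(); print(s['qpos'].round(1),s['eef_pos'].round(4),s['eef_rot'].round(2))
snap('wrist','w5.png')
for r in spotter.masks_of('wrist','link_plate_1'):
    if r['confidence']>.3: print(r['confidence'],r['position'],r['pixels'].sum(),ray('wrist',r['position'],.14).round(3))
```

```text
[ 52.5  12.4  -9.1  -0.  -68.7  25.9] [0.4391 0.3101 0.434 ] [ 1.7987e+02  7.0000e-02 -1.1590e+01]
0.76 [176.8, 334.4] 786 [0.452 0.303 0.14 ]
0.56 [110.0, 337.2] 791 [0.5   0.291 0.14 ]
0.39 [26.1, 585.7] 1085 [0.519 0.118 0.14 ]
0.38 [66.7, 553.1] 16720 [0.498 0.14  0.14 ]
```

View pics/w5.png

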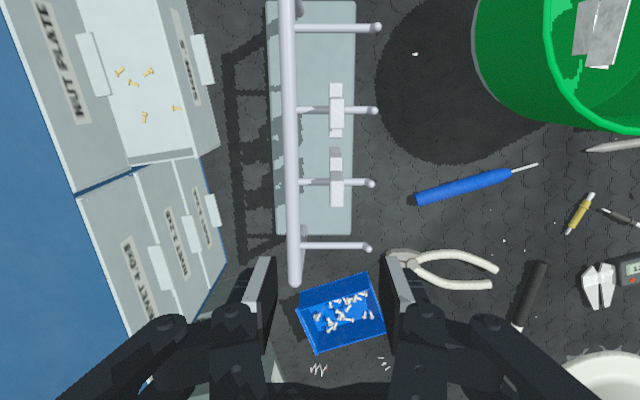

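In this view the bar is vertical, near col 292. The plates hang at about (336, 109) and (336, 182), halfway along hooks that reach from col 297 to about 375.

Run:
```python
from h import *
M=camera_model('wrist')
b=[ray('wrist',p,.125,M)[:2] for p in ([20,290],[270,295])]; d=b[0]-b[1]; print('bar',np.array(b).round(3),'dir',np.degrees(np.arctan2(d[1],d[0])))
for r in spotter.masks_of('wrist','link_plate_1')[:2]:
    ys,xs=np.nonzero(r['pixels']); print(ys.min(),ys.max(),xs.min(),xs.max(),np.median(xs))
for px in ([182.5,336],[109,336.5]):
    q=ray('wrist',px,.128,M)
    print('plate xy on hook',q.round(4),'hook root/tip',ray('wrist',[px[0],295],.125,M).round(3),ray('wrist',[px[0],372],.13,M).round(3)); 
    print('plate xy if tab top',ray('wrist',[px[0],px[1]],.162,M).round(4))
    go([q[0],q[1],.167],258.5)
a=cv2.imread('pics/w5.png')[70:220,280:400]; cv2.imwrite('pics/w5c.png',cv2.resize(a,None,fx=4,fy=4,interpolation=cv2.INTER_CUBIC))
```

```text
bar [[0.566 0.311]
 [0.373 0.354]] dir -12.405151970292508
146 205 329 343 335.0
82 137 328 343 336.0
plate xy on hook [0.4443 0.3029 0.128 ] hook root/tip [0.45  0.335 0.125] [0.439 0.275 0.13 ]
plate xy if tab top [0.4533 0.3018 0.162 ]
shift [0.026 0.023 0.45 ] rows 3.0 turn [ 0.0004  0.0002 -0.0013] rows 1.0
plate xy on hook [0.4998 0.2913 0.128 ] hook root/tip [0.506 0.322 0.125] [0.495 0.266 0.13 ]
plate xy if tab top [0.5019 0.2917 0.162 ]
shift [0.253 0.024 0.45 ] rows 3.0 turn [ 0.0004  0.0002 -0.0013] rows 1.0
```

View pics/w5c.png

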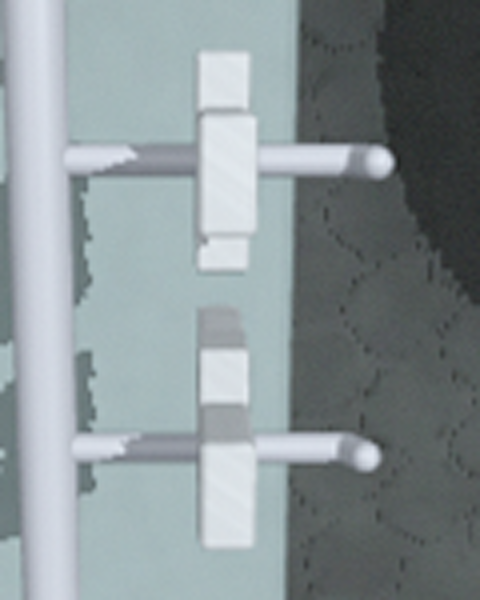

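The tab tops show at full-image (337, 113) and (337, 194).

Run:
```python
from h import *
M=camera_model('wrist')
for px in ([194,337],[113.3,337]):
    q=ray('wrist',px,.162,M); print(q.round(4)); go([q[0],q[1],.167],258)
```

```text
[0.445  0.3029 0.162 ]
shift [0.029 0.023 0.45 ] rows 3.0 turn [0.0004 0.0002 0.0015] rows 1.0
[0.4993 0.292  0.162 ]
shift [0.25  0.021 0.45 ] rows 3.0 turn [0.0004 0.0002 0.0015] rows 1.0
```

Emit:
move_arm([
  {"dx": 0.03, "dy": 0.023, "dz": 0.1, "ax": 0, "ay": 0, "az": 0, "fingers": 35},
  {"dx": 0.03, "dy": 0.023, "dz": 0.25, "ax": 0, "ay": 0, "az": 0, "fingers": 35},
  {"dx": 0.03, "dy": 0.023, "dz": 0.38, "ax": 0, "ay": 0, "az": 0, "fingers": 35},
  {"dx": 0.03, "dy": 0.023, "dz": 0.448, "ax": 0, "ay": 0, "az": 0, "fingers": 35},
  {"dx": 0.03, "dy": 0.023, "dz": 0.448, "ax": 0, "ay": 0, "az": 0, "fingers": 20},
  {"dx": 0.03, "dy": 0.023, "dz": 0.448, "ax": 0, "ay": 0, "az": 0, "fingers": 5},
  {"dx": 0.03, "dy": 0.023, "dz": 0.448, "ax": 0, "ay": 0, "az": 0, "fingers": 5},
  {"dx": 0.03, "dy": 0.023, "dz": 0.448, "ax": 0, "ay": 0, "az": 0, "fingers": 5},
], force=50)

```text
time: 22.4
eef_pos: [0.4455, 0.3032, 0.3244]
eef_rot: [-179.9, -0.1, -11.6]
ft_force: [-0.8, -0.2, -1.0]
finger_gap: 0.0082
finger_force: 51.5
```

Emit:
move_arm([
  {"dx": 0, "dy": 0, "dz": -0.03, "ax": 0, "ay": 0, "az": 0, "fingers": 5},
  {"dx": 0, "dy": 0, "dz": -0.056, "ax": 0, "ay": 0, "az": 0, "fingers": 5},
  {"dx": 0, "dy": 0, "dz": -0.056, "ax": 0, "ay": 0, "az": 0, "fingers": 5},
])

```text
time: 22.7
eef_pos: [0.4457, 0.3033, 0.339]
eef_rot: [-179.8, -0.1, -11.6]
ft_force: [-0.5, 0.2, -1.0]
finger_gap: 0.0084
finger_force: 51.5
```

Emit:
move_arm([
  {"dx": 0, "dy": 0.08, "dz": 0, "ax": 0, "ay": 0, "az": 0, "fingers": 5},
  {"dx": 0, "dy": 0.16, "dz": 0, "ax": 0, "ay": 0, "az": 0, "fingers": 5},
  {"dx": 0, "dy": 0.24, "dz": 0, "ax": 0, "ay": 0, "az": 0, "fingers": 5},
  {"dx": 0, "dy": 0.26, "dz": 0, "ax": 0, "ay": 0, "az": 0, "fingers": 5},
  {"dx": 0, "dy": 0.26, "dz": -0.15, "ax": 0, "ay": 0, "az": 0, "fingers": 5},
  {"dx": 0, "dy": 0.26, "dz": -0.32, "ax": 0, "ay": 0, "az": 0, "fingers": 5},
  {"dx": 0, "dy": 0.26, "dz": -0.42, "ax": 0, "ay": 0, "az": 0, "fingers": 5},
  {"dx": 0, "dy": 0.26, "dz": -0.42, "ax": 0, "ay": 0, "az": 0, "fingers": 5},
])

```text
time: 23.5
eef_pos: [0.433, 0.24, 0.447]
eef_rot: [-179.5, -0.4, -11.5]
ft_force: [-0.7, 0.0, -1.8]
finger_gap: 0.0083
finger_force: 51.6
```

Run:
```python
from h import *
snap('scene','s5.png')
for r in spotter.masks_of('scene','link_plate_1'): print(round(r['confidence'],2),r['position'],r['pixels'].sum())
for x,y in ((.50,.085),(.535,.085)): go([x,y,.16],258.4)
```

```text
0.56 [181.9, 245.8] 230
0.56 [152.4, 240.8] 317
shift [0.39  0.551 0.509] rows 5.0 turn [-0.0004  0.      0.0001] rows 1.0
shift [0.527 0.523 0.509] rows 5.0 turn [-0.0004  0.      0.0001] rows 1.0
```

Emit:
move_arm([
  {"dx": 0.12, "dy": 0.13, "dz": 0, "ax": 0, "ay": 0, "az": 0, "fingers": 5},
  {"dx": 0.24, "dy": 0.26, "dz": 0, "ax": 0, "ay": 0, "az": 0, "fingers": 5},
  {"dx": 0.36, "dy": 0.39, "dz": 0, "ax": 0, "ay": 0, "az": 0, "fingers": 5},
  {"dx": 0.47, "dy": 0.508, "dz": 0, "ax": 0, "ay": 0, "az": 0, "fingers": 5},
  {"dx": 0.47, "dy": 0.508, "dz": 0, "ax": 0, "ay": 0, "az": 0, "fingers": 5},
  {"dx": 0.47, "dy": 0.508, "dz": 0.15, "ax": 0, "ay": 0, "az": 0, "fingers": 5},
  {"dx": 0.47, "dy": 0.508, "dz": 0.3, "ax": 0, "ay": 0, "az": 0, "fingers": 5},
  {"dx": 0.47, "dy": 0.508, "dz": 0.42, "ax": 0, "ay": 0, "az": 0, "fingers": 5},
])

```text
time: 24.4
eef_pos: [0.5209, 0.0911, 0.3337]
eef_rot: [179.9, 0.2, -11.6]
ft_force: [0.3, -0.1, -0.8]
finger_gap: 0.0085
finger_force: 51.5
```

Emit:
move_arm([
  {"dx": 0, "dy": 0, "dz": 0.1, "ax": 0, "ay": 0, "az": 0, "fingers": 5},
  {"dx": 0, "dy": 0, "dz": 0.16, "ax": 0, "ay": 0, "az": 0, "fingers": 5},
  {"dx": 0, "dy": 0, "dz": 0.16, "ax": 0, "ay": 0, "az": 0, "fingers": 5},
  {"dx": 0, "dy": 0, "dz": 0.16, "ax": 0, "ay": 0, "az": 0, "fingers": 25},
  {"dx": 0, "dy": 0, "dz": 0.16, "ax": 0, "ay": 0, "az": 0, "fingers": 32},
  {"dx": 0, "dy": 0, "dz": 0.06, "ax": 0, "ay": 0, "az": 0, "fingers": 32},
  {"dx": 0, "dy": 0, "dz": -0.14, "ax": 0, "ay": 0, "az": 0, "fingers": 32},
  {"dx": 0, "dy": 0, "dz": -0.34, "ax": 0, "ay": 0, "az": 0, "fingers": 35},
])

```text
time: 25.2
eef_pos: [0.5217, 0.0912, 0.4246]
eef_rot: [180.0, -0.0, -11.6]
ft_force: [1.7, 0.6, -0.1]
finger_gap: 0.035
finger_force: 0.0
```

Run:
```python
from h import *
snap('wrist','w6.png')
go([.4993,.292,.24],258.4)
```

```text
shift [-0.257 -0.766  0.162] rows 5.0 turn [-0.0026 -0.0058  0.0009] rows 1.0
```

View pics/w6.png

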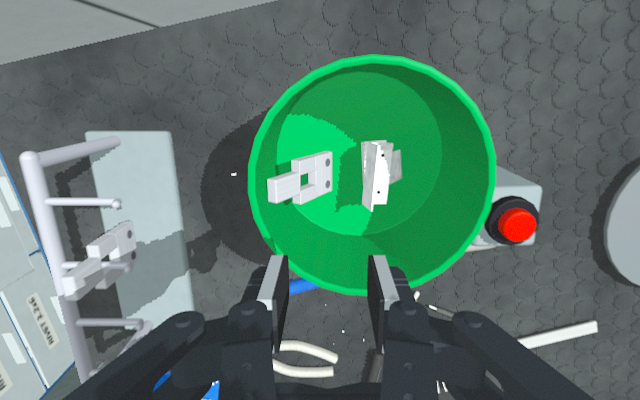

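The first plate lies in the bowl at (300, 180), leaning to the left; the brackets are at (378, 175).

Emit:
move_arm([
  {"dx": -0.06, "dy": -0.18, "dz": 0, "ax": 0, "ay": 0, "az": 0, "fingers": 35},
  {"dx": -0.12, "dy": -0.36, "dz": 0, "ax": 0, "ay": 0, "az": 0, "fingers": 35},
  {"dx": -0.18, "dy": -0.54, "dz": 0, "ax": 0, "ay": 0, "az": 0, "fingers": 35},
  {"dx": -0.25, "dy": -0.72, "dz": 0, "ax": 0, "ay": 0, "az": 0, "fingers": 35},
  {"dx": -0.257, "dy": -0.766, "dz": 0, "ax": 0, "ay": 0, "az": 0, "fingers": 35},
  {"dx": -0.257, "dy": -0.766, "dz": 0, "ax": 0, "ay": 0, "az": 0, "fingers": 35},
  {"dx": -0.257, "dy": -0.766, "dz": 0, "ax": 0, "ay": 0, "az": 0, "fingers": 35},
])

```text
time: 25.95
eef_pos: [0.4974, 0.2912, 0.4226]
eef_rot: [-180.0, -0.0, -11.6]
ft_force: [-0.3, 0.2, -0.8]
finger_gap: 0.0353
finger_force: 0.0
```

Run:
```python
from h import *
go([.4993,.292,.168],258.4)
```

```text
shift [ 0.007 -0.005  0.399] rows 2.0 turn [-0.0001 -0.0001  0.0001] rows 1.0
```

Emit:
move_arm([
  {"dx": 0.007, "dy": -0.005, "dz": 0.15, "ax": 0, "ay": 0, "az": 0, "fingers": 35},
  {"dx": 0.007, "dy": -0.005, "dz": 0.3, "ax": 0, "ay": 0, "az": 0, "fingers": 35},
  {"dx": 0.007, "dy": -0.005, "dz": 0.398, "ax": 0, "ay": 0, "az": 0, "fingers": 35},
  {"dx": 0.007, "dy": -0.005, "dz": 0.398, "ax": 0, "ay": 0, "az": 0, "fingers": 20},
  {"dx": 0.007, "dy": -0.005, "dz": 0.398, "ax": 0, "ay": 0, "az": 0, "fingers": 5},
  {"dx": 0.007, "dy": -0.005, "dz": 0.398, "ax": 0, "ay": 0, "az": 0, "fingers": 5},
  {"dx": 0.007, "dy": -0.005, "dz": 0.398, "ax": 0, "ay": 0, "az": 0, "fingers": 5},
  {"dx": 0.007, "dy": -0.005, "dz": 0.398, "ax": 0, "ay": 0, "az": 0, "fingers": 5},
])

```text
time: 26.75
eef_pos: [0.4995, 0.2926, 0.3239]
eef_rot: [-179.9, -0.1, -11.6]
ft_force: [0.5, -1.1, -0.7]
finger_gap: 0.0084
finger_force: 51.2
```

Emit:
move_arm([
  {"dx": 0, "dy": 0, "dz": -0.03, "ax": 0, "ay": 0, "az": 0, "fingers": 5},
  {"dx": 0, "dy": 0, "dz": -0.056, "ax": 0, "ay": 0, "az": 0, "fingers": 5},
  {"dx": 0, "dy": 0, "dz": -0.056, "ax": 0, "ay": 0, "az": 0, "fingers": 5},
])

```text
time: 27.05
eef_pos: [0.4997, 0.293, 0.3385]
eef_rot: [-179.9, -0.1, -11.5]
ft_force: [-0.1, 0.8, -1.1]
finger_gap: 0.0081
finger_force: 51.3
```

Emit:
move_arm([
  {"dx": 0, "dy": 0.08, "dz": 0, "ax": 0, "ay": 0, "az": 0, "fingers": 5},
  {"dx": 0, "dy": 0.16, "dz": 0, "ax": 0, "ay": 0, "az": 0, "fingers": 5},
  {"dx": 0, "dy": 0.24, "dz": 0, "ax": 0, "ay": 0, "az": 0, "fingers": 5},
  {"dx": 0, "dy": 0.26, "dz": 0, "ax": 0, "ay": 0, "az": 0, "fingers": 5},
  {"dx": 0, "dy": 0.26, "dz": -0.15, "ax": 0, "ay": 0, "az": 0, "fingers": 5},
  {"dx": 0, "dy": 0.26, "dz": -0.32, "ax": 0, "ay": 0, "az": 0, "fingers": 5},
  {"dx": 0, "dy": 0.26, "dz": -0.42, "ax": 0, "ay": 0, "az": 0, "fingers": 5},
  {"dx": 0, "dy": 0.26, "dz": -0.42, "ax": 0, "ay": 0, "az": 0, "fingers": 5},
])

```text
time: 27.85
eef_pos: [0.487, 0.2293, 0.4467]
eef_rot: [-179.6, -0.4, -11.5]
ft_force: [0.3, 0.2, -0.4]
finger_gap: 0.0086
finger_force: 51.4
```

Run:
```python
from h import *
go([.563,.058,.145],258.4)
```

```text
shift [0.431 0.615 0.585] rows 5.0 turn [-0.0024 -0.0023  0.0004] rows 1.0
```

Emit:
move_arm([
  {"dx": 0.11, "dy": 0.155, "dz": 0, "ax": 0, "ay": 0, "az": 0, "fingers": 5},
  {"dx": 0.22, "dy": 0.31, "dz": 0, "ax": 0, "ay": 0, "az": 0, "fingers": 5},
  {"dx": 0.33, "dy": 0.465, "dz": 0, "ax": 0, "ay": 0, "az": 0, "fingers": 5},
  {"dx": 0.43, "dy": 0.615, "dz": 0, "ax": 0, "ay": 0, "az": 0, "fingers": 5},
  {"dx": 0.43, "dy": 0.615, "dz": 0, "ax": 0, "ay": 0, "az": 0, "fingers": 5},
  {"dx": 0.43, "dy": 0.615, "dz": 0.15, "ax": 0, "ay": 0, "az": 0, "fingers": 5},
  {"dx": 0.43, "dy": 0.615, "dz": 0.3, "ax": 0, "ay": 0, "az": 0, "fingers": 5},
  {"dx": 0.43, "dy": 0.615, "dz": 0.42, "ax": 0, "ay": 0, "az": 0, "fingers": 5},
])

```text
time: 28.65
eef_pos: [0.56, 0.0568, 0.3338]
eef_rot: [180.0, 0.2, -11.6]
ft_force: [0.1, 0.5, -2.0]
finger_gap: 0.0082
finger_force: 51.3
```

Emit:
move_arm([
  {"dx": 0, "dy": 0, "dz": 0.1, "ax": 0, "ay": 0, "az": 0, "fingers": 5},
  {"dx": 0, "dy": 0, "dz": 0.15, "ax": 0, "ay": 0, "az": 0, "fingers": 5},
  {"dx": 0, "dy": 0, "dz": 0.15, "ax": 0, "ay": 0, "az": 0, "fingers": 5},
  {"dx": 0, "dy": 0, "dz": 0.15, "ax": 0, "ay": 0, "az": 0, "fingers": 25},
  {"dx": 0, "dy": 0, "dz": 0.15, "ax": 0, "ay": 0, "az": 0, "fingers": 32},
  {"dx": 0, "dy": 0, "dz": 0.05, "ax": 0, "ay": 0, "az": 0, "fingers": 32},
  {"dx": 0, "dy": 0, "dz": -0.14, "ax": 0, "ay": 0, "az": 0, "fingers": 32},
  {"dx": 0, "dy": 0, "dz": -0.34, "ax": 0, "ay": 0, "az": 0, "fingers": 35},
])

```text
time: 29.45
eef_pos: [0.5606, 0.0567, 0.4241]
eef_rot: [180.0, -0.0, -11.6]
ft_force: [0.7, 1.0, -0.3]
finger_gap: 0.0349
finger_force: 0.0
```

Run:
```python
from h import *
im=snap('wrist','w7.png'); M=camera_model('wrist')
# bowl rim: green mask outer contour at z=.145
hsv=cv2.cvtColor(im,cv2.COLOR_RGB2HSV);H,S,V=cv2.split(hsv)
m=((H>50)&(H<80)&(S>150)).astype('uint8'); cs,_=cv2.findContours(m,0,2); c=max(cs,key=cv2.contourArea)[:,0]
print(np.ptp(c,axis=0))
P=np.array([ray('wrist',[y,x],.145,M)[:2] for x,y in cv2.convexHull(c)[:,0]],'float32'); print(cv2.fitEllipse(P),cv2.minEnclosingCircle(P))
go([.377,-.296,.24],255)
```

```text
[235 228]
((0.5313700437545776, 0.06065161153674126), (0.1842067539691925, 0.1903543472290039), 78.80766296386719) ((0.5329901576042175, 0.06087375432252884), 0.09630011767148972)
shift [-0.449  1.531  0.142] rows 9.0 turn [-0.0023 -0.0061  0.0197] rows 1.0
```

View pics/w7.png

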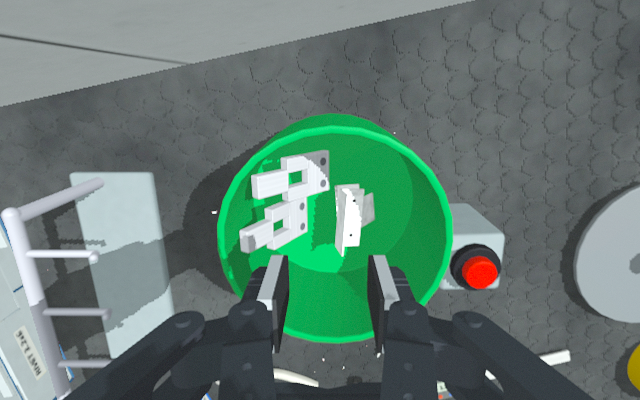

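Both plates and all three brackets are in the bowl, at (290, 175), (275, 222) and (350, 220), and the rack's hooks are empty. Now I fetch the lid.

Emit:
move_arm([
  {"dx": -0.05, "dy": 0.18, "dz": 0, "ax": 0, "ay": 0, "az": 0, "fingers": 60},
  {"dx": -0.1, "dy": 0.36, "dz": 0, "ax": 0, "ay": 0, "az": 0, "fingers": 60},
  {"dx": -0.15, "dy": 0.54, "dz": 0, "ax": 0, "ay": 0, "az": 0, "fingers": 60},
  {"dx": -0.2, "dy": 0.72, "dz": 0, "ax": 0, "ay": 0, "az": 0, "fingers": 60},
  {"dx": -0.22, "dy": 0.775, "dz": 0, "ax": 0, "ay": 0, "az": 0, "fingers": 60},
  {"dx": -0.22, "dy": 0.775, "dz": 0, "ax": 0, "ay": 0, "az": 0, "fingers": 60},
], force=60)

```text
time: 30.1
eef_pos: [0.467, -0.1235, 0.4232]
eef_rot: [-180.0, -0.2, -11.7]
ft_force: [0.4, 0.2, 0.1]
finger_gap: 0.0602
finger_force: 0.0
```

Emit:
move_arm([
  {"dx": -0.05, "dy": 0.18, "dz": 0.05, "ax": 0, "ay": 0, "az": 0, "fingers": 60},
  {"dx": -0.1, "dy": 0.36, "dz": 0.1, "ax": 0, "ay": 0, "az": 0, "fingers": 60},
  {"dx": -0.15, "dy": 0.54, "dz": 0.15, "ax": 0, "ay": 0, "az": 0, "fingers": 60},
  {"dx": -0.2, "dy": 0.72, "dz": 0.2, "ax": 0, "ay": 0, "az": 0, "fingers": 60},
  {"dx": -0.22, "dy": 0.775, "dz": 0.3, "ax": 0, "ay": 0, "az": 0, "fingers": 60},
  {"dx": -0.22, "dy": 0.775, "dz": 0.4, "ax": 0, "ay": 0, "az": 0, "fingers": 60},
  {"dx": -0.22, "dy": 0.775, "dz": 0.4, "ax": 0, "ay": 0, "az": 0, "fingers": 60},
])

```text
time: 30.8
eef_pos: [0.3751, -0.3004, 0.3193]
eef_rot: [-179.9, 0.3, -11.6]
ft_force: [0.2, -1.0, -0.0]
finger_gap: 0.0602
finger_force: 0.0
```

```bash
python3 knob.py w8.png .044
python3 - <<'E'
from h import *
s=sense(); go([.3756,-.2998,.1959-.155],258.4)
im=cv2.imread('pics/w8.png'); M=camera_model('wrist')
hsv=cv2.cvtColor(im,cv2.COLOR_BGR2HSV);H,S,V=cv2.split(hsv)
print(spotter.masks_of('wrist','lid')[0]['position'])
E
```

```text
[-19.3  13.1 -26.2  -0.1 -51.   97.7] [ 0.3751 -0.3004  0.3193] [-179.91    0.32  -11.62]
[307 172  40  31 238] [325.56302521 179.66806723] [ 0.3894 -0.3005  0.033 ] proj of grasp pt [np.float64(295.1692830246459), np.float64(329.9950844463958)]
shift [-0.001 -0.002  0.501] rows 3.0 turn [-0.      0.0006  0.0004] rows 1.0
[172.5, 325.7]
```

View pics/w8.png

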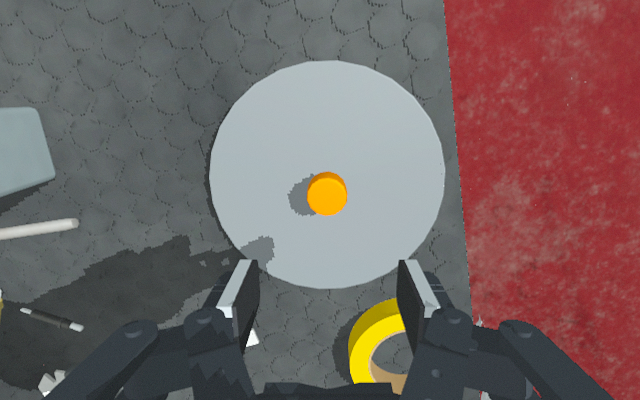

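The lid lies flat and undisturbed, with its knob top at (327, 196) straight under the gripper. I take it at the TCP position where I released it.

Emit:
move_arm([
  {"dx": 0, "dy": 0, "dz": 0.15, "ax": 0, "ay": 0, "az": 0, "fingers": 60},
  {"dx": 0, "dy": 0, "dz": 0.3, "ax": 0, "ay": 0, "az": 0, "fingers": 60},
  {"dx": 0, "dy": 0, "dz": 0.42, "ax": 0, "ay": 0, "az": 0, "fingers": 60},
  {"dx": 0, "dy": 0, "dz": 0.49, "ax": 0, "ay": 0, "az": 0, "fingers": 60},
  {"dx": 0, "dy": 0, "dz": 0.49, "ax": 0, "ay": 0, "az": 0, "fingers": 40},
  {"dx": 0, "dy": 0, "dz": 0.49, "ax": 0, "ay": 0, "az": 0, "fingers": 20},
  {"dx": 0, "dy": 0, "dz": 0.49, "ax": 0, "ay": 0, "az": 0, "fingers": 20},
  {"dx": 0, "dy": 0, "dz": 0.49, "ax": 0, "ay": 0, "az": 0, "fingers": 20},
])

```text
time: 31.7
eef_pos: [0.3766, -0.3008, 0.2011]
eef_rot: [180.0, -0.3, -11.5]
ft_force: [1.4, 3.9, 4.7]
finger_gap: 0.0278
finger_force: 60.0
```

Emit:
move_arm([
  {"dx": 0, "dy": 0, "dz": -0.1, "ax": 0, "ay": 0, "az": 0, "fingers": 20},
  {"dx": 0, "dy": 0, "dz": -0.25, "ax": 0, "ay": 0, "az": 0, "fingers": 20},
  {"dx": 0, "dy": 0, "dz": -0.4, "ax": 0, "ay": 0, "az": 0, "fingers": 20},
  {"dx": 0, "dy": 0, "dz": -0.55, "ax": 0, "ay": 0, "az": 0, "fingers": 20},
  {"dx": 0, "dy": 0, "dz": -0.7, "ax": 0, "ay": 0, "az": 0, "fingers": 20},
  {"dx": 0, "dy": 0, "dz": -0.8, "ax": 0, "ay": 0, "az": 0, "fingers": 20},
  {"dx": 0, "dy": 0, "dz": -0.8, "ax": 0, "ay": 0, "az": 0, "fingers": 20},
])

```text
time: 32.4
eef_pos: [0.3755, -0.301, 0.4035]
eef_rot: [179.9, -0.5, -11.6]
ft_force: [0.9, -0.2, -2.0]
finger_gap: 0.0277
finger_force: 59.8
```

Run:
```python
from h import *
print(sense()['eef_pos'],sense()['eef_rot']); go([.5241,.0608,.24],258.4)
```

```text
[ 0.37548968 -0.30097861  0.40354308] [179.87906207  -0.54349353 -11.55324688]
shift [ 0.292 -1.537  0.034] rows 8.0 turn [ 0.0007 -0.003   0.0003] rows 1.0
```

Emit:
move_arm([
  {"dx": 0.015, "dy": -0.08, "dz": 0, "ax": 0, "ay": 0, "az": 0, "fingers": 20},
  {"dx": 0.04, "dy": -0.21, "dz": 0, "ax": 0, "ay": 0, "az": 0, "fingers": 20},
  {"dx": 0.07, "dy": -0.37, "dz": 0, "ax": 0, "ay": 0, "az": 0, "fingers": 20},
  {"dx": 0.1, "dy": -0.53, "dz": 0, "ax": 0, "ay": 0, "az": 0, "fingers": 20},
  {"dx": 0.13, "dy": -0.68, "dz": 0, "ax": 0, "ay": 0, "az": 0, "fingers": 20},
  {"dx": 0.146, "dy": -0.77, "dz": 0, "ax": 0, "ay": 0, "az": 0, "fingers": 20},
])

```text
time: 33.0
eef_pos: [0.4497, -0.1174, 0.3976]
eef_rot: [-180.0, 0.1, -11.5]
ft_force: [0.2, 0.0, -2.9]
finger_gap: 0.0276
finger_force: 59.9
```

Emit:
move_arm([
  {"dx": 0.03, "dy": -0.15, "dz": 0, "ax": 0, "ay": 0, "az": 0, "fingers": 20},
  {"dx": 0.06, "dy": -0.31, "dz": 0, "ax": 0, "ay": 0, "az": 0, "fingers": 20},
  {"dx": 0.09, "dy": -0.47, "dz": 0, "ax": 0, "ay": 0, "az": 0, "fingers": 20},
  {"dx": 0.12, "dy": -0.62, "dz": 0, "ax": 0, "ay": 0, "az": 0, "fingers": 20},
  {"dx": 0.14, "dy": -0.73, "dz": 0, "ax": 0, "ay": 0, "az": 0, "fingers": 20},
  {"dx": 0.146, "dy": -0.767, "dz": 0, "ax": 0, "ay": 0, "az": 0, "fingers": 20},
  {"dx": 0.146, "dy": -0.767, "dz": 0, "ax": 0, "ay": 0, "az": 0, "fingers": 20},
  {"dx": 0.146, "dy": -0.767, "dz": 0, "ax": 0, "ay": 0, "az": 0, "fingers": 20},
])

```text
time: 33.8
eef_pos: [0.5233, 0.0603, 0.3982]
eef_rot: [179.9, 0.1, -11.6]
ft_force: [0.5, -1.1, -2.6]
finger_gap: 0.0276
finger_force: 60.0
```

Run:
```python
from h import *
print(sense()['eef_pos'],sense()['eef_rot']); go([.5241,.0608,.183],258.4)
M=camera_model('top')
# expected vs bowl: rim centre from initial open-bowl picture
im=cv2.imread('pics/t3.png'); hsv=cv2.cvtColor(im,cv2.COLOR_BGR2HSV);H,S,V=cv2.split(hsv)
m=((H>50)&(H<80)&(S>150)).astype('uint8'); cs,_=cv2.findContours(m,0,2); c=max(cs,key=cv2.contourArea)[:,0]
P=np.array([ray('top',[y,x],.145,M)[:2] for x,y in c],'float32'); print(cv2.minEnclosingCircle(P))
```

```text
[0.52333727 0.06034252 0.3981804 ] [ 1.79926180e+02  1.36146551e-01 -1.16043792e+01]
shift [ 0.003 -0.003  0.241] rows 2.0 turn [ 0.0004  0.0008 -0.    ] rows 1.0
((0.5211144685745239, 0.05968831852078438), 0.09105526655912399)
```

Emit:
move_arm([
  {"dx": 0, "dy": 0, "dz": 0.08, "ax": 0, "ay": 0, "az": 0, "fingers": 20},
  {"dx": 0, "dy": 0, "dz": 0.14, "ax": 0, "ay": 0, "az": 0, "fingers": 20},
  {"dx": 0, "dy": 0, "dz": 0.18, "ax": 0, "ay": 0, "az": 0, "fingers": 20},
  {"dx": 0, "dy": 0, "dz": 0.205, "ax": 0, "ay": 0, "az": 0, "fingers": 20},
  {"dx": 0, "dy": 0, "dz": 0.225, "ax": 0, "ay": 0, "az": 0, "fingers": 20},
  {"dx": 0, "dy": 0, "dz": 0.238, "ax": 0, "ay": 0, "az": 0, "fingers": 20},
  {"dx": 0, "dy": 0, "dz": 0.238, "ax": 0, "ay": 0, "az": 0, "fingers": 20},
])

```text
time: 34.5
eef_pos: [0.5239, 0.0609, 0.3396]
eef_rot: [180.0, 0.0, -11.6]
ft_force: [1.1, 0.1, -2.6]
finger_gap: 0.0281
finger_force: 60.0
```

Emit:
move_arm([
  {"dx": 0, "dy": 0, "dz": 0.006, "ax": 0, "ay": 0, "az": 0, "fingers": 20},
  {"dx": 0, "dy": 0, "dz": 0.012, "ax": 0, "ay": 0, "az": 0, "fingers": 20},
  {"dx": 0, "dy": 0, "dz": 0.012, "ax": 0, "ay": 0, "az": 0, "fingers": 20},
])

```text
time: 34.8
eef_pos: [0.5241, 0.0612, 0.3381]
eef_rot: [-180.0, -0.1, -11.5]
ft_force: [-2.5, 0.3, 4.4]
finger_gap: 0.0277
finger_force: 60.7
```

Contact with the rim. Now I release and go up for a look.

Emit:
move_arm([
  {"dx": 0, "dy": 0, "dz": 0, "ax": 0, "ay": 0, "az": 0, "fingers": 45},
  {"dx": 0, "dy": 0, "dz": 0, "ax": 0, "ay": 0, "az": 0, "fingers": 60},
  {"dx": 0, "dy": 0, "dz": 0, "ax": 0, "ay": 0, "az": 0, "fingers": 60},
  {"dx": 0, "dy": 0, "dz": -0.12, "ax": 0, "ay": 0, "az": 0, "fingers": 60},
  {"dx": 0, "dy": 0, "dz": -0.3, "ax": 0, "ay": 0, "az": 0, "fingers": 60},
  {"dx": 0, "dy": 0, "dz": -0.36, "ax": 0, "ay": 0, "az": 0, "fingers": 60},
  {"dx": 0, "dy": 0, "dz": -0.36, "ax": 0, "ay": 0, "az": 0, "fingers": 60},
])

```text
time: 35.5
eef_pos: [0.5244, 0.0611, 0.4298]
eef_rot: [-179.8, -0.3, -11.6]
ft_force: [-0.9, -1.1, -0.2]
finger_gap: 0.0602
finger_force: 0.0
```

```bash
python3 knob.py w9.png .181
python3 - <<'E'
from h import *
im=cv2.imread('pics/w9.png'); M=camera_model('wrist'); hsv=cv2.cvtColor(im,cv2.COLOR_BGR2HSV);H,S,V=cv2.split(hsv)
m=((H<4)|(H>175))&(S>150)
n,l,st,c=cv2.connectedComponentsWithStats(m.astype('uint8'))
for i in range(1,n):
    if st[i][4]>80: print('red',st[i],c[i],ray('wrist',c[i][::-1],.108,M).round(4))
a=snap('scene','s9.png')[130:310,180:460,::-1]; cv2.imwrite('pics/s9c.png',cv2.resize(a,None,fx=2.8,fy=2.8,interpolation=cv2.INTER_CUBIC))
E
```

```text
[ 24.3  11.4 -10.9   0.  -67.3  54.2] [0.5244 0.0611 0.4298] [-179.8    -0.35  -11.55]
[307 189  45  48 618] [326.53074434 210.38996764] [0.5252 0.0631 0.17  ] proj of grasp pt [np.float64(299.34240217401134), np.float64(329.91419474963607)]
red [462 217  36  34 802] [479.56857855 234.04987531] [ 0.456  -0.0585  0.108 ]
```

View pics/w9.png

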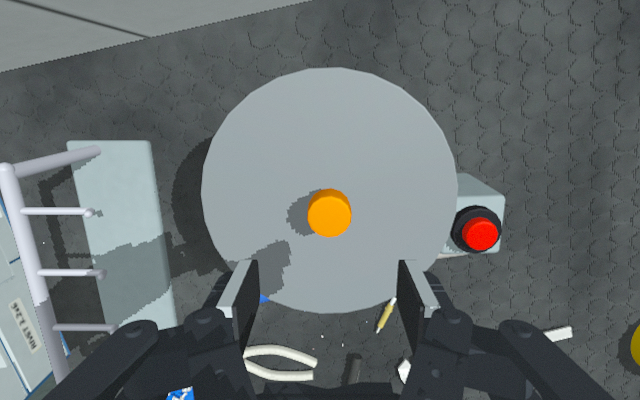

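View pics/s9c.png

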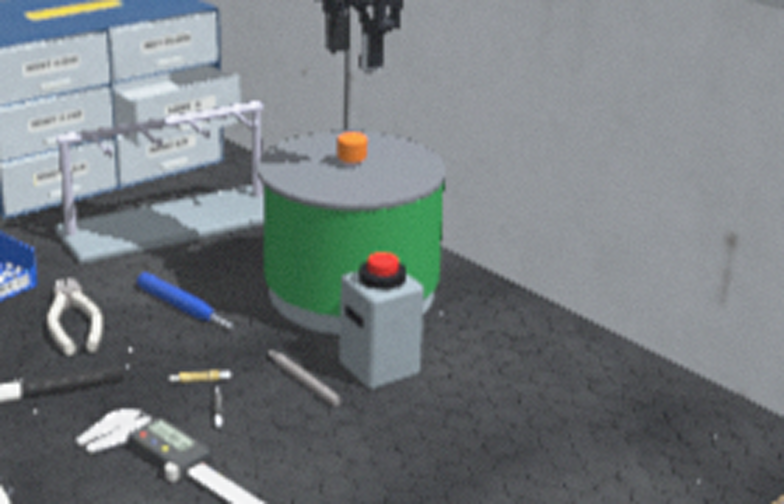

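The lid sits level on the bowl, with its knob in nearly the same place in the scene view as at the start; the button is at (480, 234). I move to the button with closed fingers, turning the finger line tangent to the lid.

Emit:
move_arm([
  {"dx": -0.06, "dy": 0.17, "dz": 0, "ax": 0, "ay": 0, "az": 0.597, "fingers": 60},
  {"dx": -0.12, "dy": 0.35, "dz": 0, "ax": 0, "ay": 0, "az": 0.597, "fingers": 40},
  {"dx": -0.164, "dy": 0.519, "dz": 0, "ax": 0, "ay": 0, "az": 0.597, "fingers": 0},
  {"dx": -0.164, "dy": 0.519, "dz": 0, "ax": 0, "ay": 0, "az": 0.597, "fingers": 0},
  {"dx": -0.164, "dy": 0.519, "dz": 0, "ax": 0, "ay": 0, "az": 0.597, "fingers": 0},
  {"dx": -0.164, "dy": 0.519, "dz": 0, "ax": 0, "ay": 0, "az": 0.597, "fingers": 0},
  {"dx": -0.164, "dy": 0.519, "dz": 0, "ax": 0, "ay": 0, "az": 0.597, "fingers": 0},
  {"dx": -0.164, "dy": 0.519, "dz": 0, "ax": 0, "ay": 0, "az": 0.597, "fingers": 0},
])

```text
time: 36.4
eef_pos: [0.4574, -0.058, 0.4248]
eef_rot: [179.8, 0.0, -80.7]
ft_force: [0.0, -0.3, 0.2]
finger_gap: -0.0002
finger_force: 0.0
```

Run:
```python
from h import *
print(sense()['qpos'].round(1)); go([.458,-.058,.205],151)
```

```text
[ 13.    5.  -19.4  -0.  -65.8  -3.7]
shift [ 0.001 -0.003  0.259] rows 2.0 turn [ 0.0012 -0.0004  0.2128] rows 5.0
```

Emit:
move_arm([
  {"dx": 0, "dy": 0, "dz": 0.1, "ax": 0, "ay": 0, "az": 0.213, "fingers": 0},
  {"dx": 0, "dy": 0, "dz": 0.2, "ax": 0, "ay": 0, "az": 0.213, "fingers": 0},
  {"dx": 0, "dy": 0, "dz": 0.26, "ax": 0, "ay": 0, "az": 0.213, "fingers": 0},
  {"dx": 0, "dy": 0, "dz": 0.26, "ax": 0, "ay": 0, "az": 0.213, "fingers": 0},
  {"dx": 0, "dy": 0, "dz": 0.26, "ax": 0, "ay": 0, "az": 0.213, "fingers": 0},
  {"dx": 0, "dy": 0, "dz": 0.26, "ax": 0, "ay": 0, "az": 0.213, "fingers": 0},
])

```text
time: 37.0
eef_pos: [0.4573, -0.0579, 0.3599]
eef_rot: [179.8, -0.1, -118.7]
ft_force: [0.3, 0.8, 0.3]
finger_gap: 0.0003
finger_force: 0.0
```

Run:
```python
from h import *
s=sense(); print(s['eef_pos'],s['eef_rot']); E=s['eef_pos']
im=snap('wrist','w10.png'); M=camera_model('wrist'); hsv=cv2.cvtColor(im,cv2.COLOR_RGB2HSV);H,S,V=cv2.split(hsv)
m=((H<4)|(H>175))&(S>150)
n,l,st,c=cv2.connectedComponentsWithStats(m.astype('uint8'))
for i in range(1,n):
    if st[i][4]>80: print('red',st[i],c[i],[ray('wrist',c[i][::-1],z,M).round(4) for z in (.1,.11,.12)])
# height by triangulation with scene view
im=cv2.imread('pics/s9.png'); hsv=cv2.cvtColor(im,cv2.COLOR_BGR2HSV);H,S,V=cv2.split(hsv); m=((H<4)|(H>175))&(S>150); m[:200]=0;m[250:]=0;m[:,:280]=0;m[:,350:]=0
n,l,st,c=cv2.connectedComponentsWithStats(m.astype('uint8')); i=1+st[1:,4].argmax(); print(st[i],c[i],[ray('scene',c[i][::-1],z).round(4) for z in (.1,.11,.12)],[ray('top',[210.1,343.5],z).round(4) for z in (.1,.11,.12)])
```

```text
[ 0.45734446 -0.05793028  0.35991027] [ 1.79819370e+02 -1.38075716e-01 -1.18663155e+02]
red [303 192  44  45 173] [329.16763006 211.02890173] [array([ 0.4572, -0.0554,  0.1   ]), array([ 0.4555, -0.0585,  0.11  ]), array([ 0.4539, -0.0617,  0.12  ])]
[311 221  11   8  69] [316.24637681 224.26086957] [array([ 0.4731, -0.0434,  0.1   ]), array([ 0.46  , -0.0574,  0.11  ]), array([ 0.447 , -0.0714,  0.12  ])] [array([ 0.4602, -0.0586,  0.1   ]), array([ 0.4591, -0.058 ,  0.11  ]), array([ 0.458 , -0.0574,  0.12  ])]
```

View pics/w10.png

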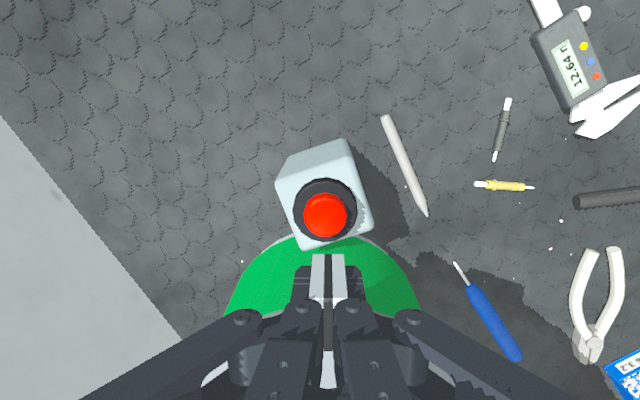

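The closed fingertips are straight above the button, at (325, 215), whose top is about 0.110 m up. I approach and press in small steps.

Emit:
move_arm([
  {"dx": 0, "dy": 0, "dz": 0.1, "ax": 0, "ay": 0, "az": 0, "fingers": 0},
  {"dx": 0, "dy": 0, "dz": 0.2, "ax": 0, "ay": 0, "az": 0, "fingers": 0},
  {"dx": 0, "dy": 0, "dz": 0.24, "ax": 0, "ay": 0, "az": 0, "fingers": 0},
  {"dx": 0, "dy": 0, "dz": 0.26, "ax": 0, "ay": 0, "az": 0, "fingers": 0},
  {"dx": 0, "dy": 0, "dz": 0.27, "ax": 0, "ay": 0, "az": 0, "fingers": 0},
  {"dx": 0, "dy": 0, "dz": 0.27, "ax": 0, "ay": 0, "az": 0, "fingers": 0},
])

```text
time: 37.65
eef_pos: [0.4581, -0.0578, 0.2946]
eef_rot: [-180.0, 0.0, -118.6]
ft_force: [0.7, -0.5, 1.4]
finger_gap: -0.0
finger_force: 0.0
```

```bash
python3 look.py t11.png | grep knob
python3 - <<'E'
from h import *
im=cv2.imread('pics/t11.png'); hsv=cv2.cvtColor(im,cv2.COLOR_BGR2HSV);H,S,V=cv2.split(hsv)
m=(H>5)&(H<20)&(S>150); m[:,400:]=0; ys,xs=np.nonzero(m[110:250,250:400]); print(len(ys), ys.mean()+110 if len(ys) else 0, xs.mean()+250 if len(ys) else 0)
E
```

```text
knob [181.26666667 297.11666667] 60 [0.5522 0.0707 0.044 ]
60 181.26666666666665 297.1166666666667
```

Emit:
move_arm([
  {"dx": 0, "dy": 0, "dz": 0.012, "ax": 0, "ay": 0, "az": 0, "fingers": 0},
  {"dx": 0, "dy": 0, "dz": 0.024, "ax": 0, "ay": 0, "az": 0, "fingers": 0},
  {"dx": 0, "dy": 0, "dz": 0.024, "ax": 0, "ay": 0, "az": 0, "fingers": 0},
])

```text
time: 38.0
eef_pos: [0.4581, -0.0578, 0.2885]
eef_rot: [-179.9, 0.0, -118.6]
ft_force: [1.1, 0.7, 1.5]
finger_gap: -0.0
finger_force: 1.0
```

Emit:
move_arm([
  {"dx": 0, "dy": 0, "dz": 0.012, "ax": 0, "ay": 0, "az": 0, "fingers": 0},
  {"dx": 0, "dy": 0, "dz": 0.024, "ax": 0, "ay": 0, "az": 0, "fingers": 0},
  {"dx": 0, "dy": 0, "dz": 0.024, "ax": 0, "ay": 0, "az": 0, "fingers": 0},
])

```text
time: 38.3
eef_pos: [0.4582, -0.0577, 0.2842]
eef_rot: [-179.9, 0.0, -118.6]
ft_force: [-3.2, 2.0, 15.9]
finger_gap: -0.0002
finger_force: 8.0
```

The wrist force is 16 N against the 4 N the button needs, so it is fully down. I let go and retreat.

Emit:
move_arm([
  {"dx": 0, "dy": 0, "dz": 0.004, "ax": 0, "ay": 0, "az": 0, "fingers": 0},
  {"dx": 0, "dy": 0, "dz": 0.004, "ax": 0, "ay": 0, "az": 0, "fingers": 0},
  {"dx": 0, "dy": 0, "dz": -0.1, "ax": 0, "ay": 0, "az": 0, "fingers": 0},
  {"dx": 0, "dy": 0, "dz": -0.3, "ax": 0, "ay": 0, "az": 0, "fingers": 0},
  {"dx": 0, "dy": 0, "dz": -0.5, "ax": 0, "ay": 0, "az": 0, "fingers": 0},
  {"dx": 0, "dy": 0, "dz": -0.5, "ax": 0, "ay": 0, "az": 0, "fingers": 0},
])

```text
time: 38.9
eef_pos: [0.4591, -0.0579, 0.4139]
eef_rot: [-179.3, 0.4, -118.6]
ft_force: [0.9, -0.9, -0.8]
finger_gap: -0.0
finger_force: 0.0
```

Emit:
move_arm([
  {"dx": 0.2, "dy": 0, "dz": 0, "ax": 0, "ay": 0, "az": 0, "fingers": 0},
  {"dx": 0.4, "dy": 0, "dz": 0, "ax": 0, "ay": 0, "az": 0, "fingers": 0},
  {"dx": 0.6, "dy": 0, "dz": 0, "ax": 0, "ay": 0, "az": 0, "fingers": 0},
  {"dx": 0.8, "dy": 0, "dz": 0, "ax": 0, "ay": 0, "az": 0, "fingers": 0},
  {"dx": 0.8, "dy": 0, "dz": 0, "ax": 0, "ay": 0, "az": 0, "fingers": 0},
  {"dx": 0.8, "dy": 0, "dz": 0, "ax": 0, "ay": 0, "az": 0, "fingers": 0},
])

```text
time: 39.5
eef_pos: [0.361, -0.2342, 0.4066]
eef_rot: [179.9, 0.0, -118.9]
ft_force: [0.1, 1.2, -0.6]
finger_gap: -0.0001
finger_force: 0.0
```

Run:
```python
from h import *
im=snap('top','t12.png'); hsv=cv2.cvtColor(im,cv2.COLOR_RGB2HSV);H,S,V=cv2.split(hsv)
for nm,m,z in [('knob',(H>5)&(H<20)&(S>150),.181),('button',((H<4)|(H>175))&(S>150),.11)]:
    m=m.copy(); m[:110]=0; m[250:]=0; m[:,:250]=0; m[:,380:]=0; ys,xs=np.nonzero(m)
    if len(ys): print(nm,len(ys),ys.mean(),xs.mean(),ray('top',[ys.mean(),xs.mean()],z))
a=im[110:290,170:470,::-1]; cv2.imwrite('pics/t12c.png',cv2.resize(a,None,fx=2.6,fy=2.6,interpolation=cv2.INTER_CUBIC))
```

```text
knob 94 182.85106382978722 297.20212765957444 [0.52304964 0.06255401 0.181     ]
```

View pics/t12c.png

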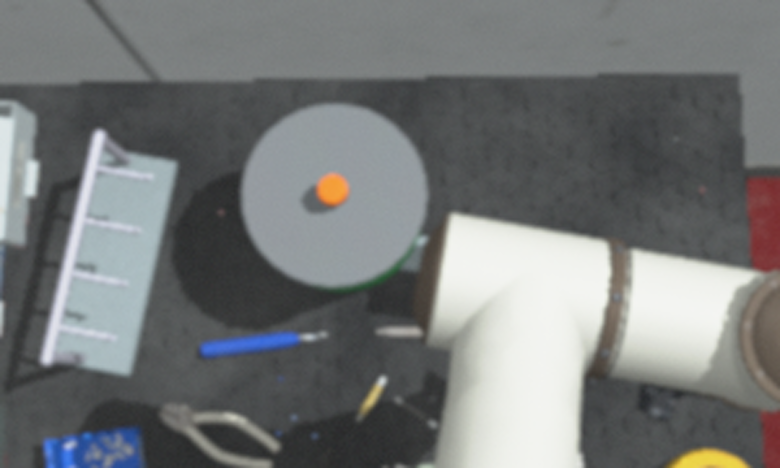

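The lid is seated at crop (333, 190), 2-3 mm from where it started. The rack is empty, no brackets are left on the bench, and the tools are where they were.

```bash
python3 -c "
from workcell import order
print(order.sign_off())"
```

```text
the job is handed in; nothing more can be done
None
```

I handed the job in with three brackets and two link plates in the bowl, the lid back on and level, and the start button pressed fully down after that and let go; the sign-off gave no verdict, and the arm hid the button in the last picture, so I did not see it spring back up.

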